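# Unlock the battery case and take out the cell pack

## Task

The cell pack is shut in the small grey case on the desk. Slide the safety tab on the lid fully aside, lift the latch at the front, raise the lid until it stands by itself as far as it opens, and take the cell pack out. Set it down gently, without dropping it, flat on the middle of the white tile, the way up it lay, and leave the case open and the tape roll, torch, marker and memory stick where they are.

Things in the scene. Friction and masses are not known exactly. Their poses are not given: they have to be found in the camera images.
- case: Grey steel case fixed to the desk, 130 mm deep (x), 200 wide (y); walls 5 thick, 60 high, lid 16 thick (top at 76 mm, shut). Origin: centre of underside; x points from the front (robot side) to the hinge, y to its left. Rubber floor inside at 26 mm; a 12 mm rib along x at y = -36 mm divides it: pack on the left, stick on the right. A tall microscope stands left of it: pass in front.
- tab (a joint): Safety tab: slides on the lid towards the case's +y (left). 0 = its bolt lies across the top of the latch and stops it; 0.030 m = fully aside (end stop), latch free. It has about 1 N of friction and stays where it is left.
- tab_grip (a point): Middle of the tab's upright grip nub on the lid top: 14 mm along y by 18 mm along x by 17 mm high; this point lies 8 mm below the nub's top and 8 mm above the sliding plate that carries it. Pinch it along y from above or push its side. Moves with the tab. It lies 40 mm left of the latch's middle line and 43 mm behind the latch pivot when the tab is at 0.
- latch (a joint): Latch: hinge parallel to the case's y axis, pivot 80 mm in front of the case's centre and 68 mm above the desk, carried by the lid. 0 = hooked under the keeper on the case's front; it grows as the paddle is lifted, to its stop at 0.70 rad; the hook is clear from about 0.4 rad. Turns easily, stays where left; while the lid is raised by the paddle it may sink back towards 0, which does no harm.
- latch_paddle (a point): Middle of the latch paddle's grip part, 42 mm in front of the pivot: steel, 20 mm wide (y), 9 thick, sticking out level in front of the lid, ending 56 mm from the pivot, 64 mm of free height beneath. Hook it from below or pinch its sides along y; gripped with up to 30 N it slips round between the fingers along its arc, so the tool need not turn. Moves with latch and lid.
- lid (a joint): Lid: hinge along y, 65 mm behind the case's centre, 60 mm above the desk. 0 = shut, 0.95 rad = fully open (stop). Held by the latch's hook. Stiff hinge: stays where left; about 4 N at the front edge raise it. Fully open it still leans over the inside, so a vertical tool does not fit: lean the tool back to the robot, fingers pointing down and forward, 35 to 45 degrees from vertical.
- lid_edge (a point): Middle of the lid's front edge, 132 mm from the hinge.
- pack: Cell pack: three cells taped side by side, 55 mm (its x) by 65 mm (its y, along the cells) by 18 mm high, about 0.14 kg, loose. Origin: centre of its underside. In the case its y lies roughly along the case's x, so it is taken across its 55 mm width with fingers closing along the case's y; at least 25 mm free on either side.
- tile: White square tile, 130 x 130 x 6 mm, fixed flat on the desk. Origin: centre of its underside, so its top is 6 mm above it. It lies to the right or to the left of the case.
- stick: Blue memory stick 18 x 53 x 8 mm, loose in the right part of the case. Origin: centre of its underside. Leave it.
- tape: Roll of masking tape, 109 mm across, 24 mm high, loose. Origin: centre of its underside. Leave it.
- torch: Pen torch 22 x 94 x 21 mm lying loose. Origin: centre of its underside. Leave it.
- marker: Marker pen 14 x 122 x 14 mm lying loose. Origin: centre of its underside. Leave it.

How it is judged:
By the outcome, as a careful person would: the job done as asked, in the order asked, and still so for the second after the job is handed in, with the robot touching nothing.
It also fails if it takes over 72 s, if anything falls off the work surface, if the arm or the gripper's body presses on something with over 40 N, if the wrist force passes 120 N, or if a joint passes its speed limit or range.

## Robot

A 7-joint arm with a two-finger parallel gripper is mounted at the origin on a cart in front of the work surface, level with it; the furniture and walls round the work are solid. World frame = base frame: x ahead of the robot, y to its left, z up, the work surface at z = 0. Lengths are in m, angles in degrees, forces in N, time in s.
With the tool pointing down it reaches from about 0.425 to 0.875 m from the base axis. Payload 4.7 kg.
Tool frame: the origin (TCP) lies on the centre line of the jaws, within the pads' length; the fingertips stand env.nose_length ahead of it and the grasp point (between the pads) lies 8 mm behind it (env.nose_length is the distance from the TCP to the fingertips, in m); y points along the fingers, z is the direction in which the jaws open and shut, and the axes are right-handed (so a half turn about y gives the same grasp; the last joint's range is limited). The gripper opens to 87 mm and grips with 3 to 60 N. Pads are 19 mm wide; open, the fingers measure 117 mm over their backs; the gripper's body (75 mm by 190 mm) begins 51 mm behind the grasp point.
Start: joints at [67.615, 18.392, -4.016, 83.108, 1.295, 78.541, -3.26], TCP at [0.256, -0.597, 0.201] pointing down, gripper open.
Joint ranges: [-163.93, 163.93], [-17.29, 119.83], [-79.2, 71.16], [3.27, 140.29], [-89.18, 269.18], [5.43, 117.66], [-154.24, 154.24]. Speed limits (degrees/s): [147.25, 147.25, 180, 180, 180, 180, 180].

## Interface

Orientations are given as [roll, pitch, yaw] about the fixed x, y, z axes, in that order (R = Rz(yaw) Ry(pitch) Rx(roll)).
In Python, from cell import env, read_camera, camera_info, job, models gives the robot as it stands.
- The arm moves only by the tool move_arm, never from a script. Its argument "moves" is a list of rows, each a list of 6 numbers: the shift along the tool's x, y, z in mm, then the turn, a rotation vector about the tool's x, y, z in degrees. In form: [[x, y, z, ax, ay, az], ...]. A call has 1 to 20 rows; each row is the pose to reach, as a shift and turn from the pose commanded when the call began, along the tool's axes at that moment; what a row does not reach only later rows make up. A row lasts 1/12 s, in which the tool goes at most 41.7 mm and 7.16 degrees, less where a joint would pass 70% of its speed; a pose out of reach is approached as far as the arm can. A call with a gripper value outside its range is refused whole. "claw" is the finger opening in mm, from 0 to 87, set as the call begins (left out, the last holds). The fingers move at their own pace and stop on an object; "newtons" is the grip in N (left out, the last holds). Time passes only in rows, so rows that repeat a pose let the fingers close. It gives the time, the measured TCP pose, the force and the opening at its end, in the units of the state.
- env.get_obs(): the state, without advancing time (a new reading comes with each control period).
- read_camera(name): name is "scene" or "top"; returns (picture, depth): 400x640x3 uint8, red, green, blue; 400x640 float32, m along the optical axis (not along the pixel's ray), 0 where there is no reading.
- camera_info(name): a dict with "fx", "fy", "cx", "cy" (pixels), "R" (3x3) and "t" (3): a world point X has camera coordinates R X + t. Camera axes: x right, y down, z forward; pixel columns grow to the right and rows downward; lengths in m; the calibration is good to about 2 mm. A picture is of the moment at which its call begins. camera_info takes no time and is no camera call.
- job.sign_off(): hands the job in, once; it reports no verdict.
Trained networks look in the newest picture that a camera, given by its name, has taken for a name from the list of things; names that differ only in an ending like _2 or _b are one class to them, and where a whole thing is asked for, a point or a joint stands for the part that bears it (a point fixed in the world has none). Each returns a list of dicts, best first, with "score" (0 to 1); they miss things now and then, are a little off and sometimes report something else, mostly with a low value. They report only what shows in the picture. A call takes as long as a camera call.
- models.spot_in(target, camera): "point" ([x, y, z] in m, in world coordinates, good to about 4 mm: the middle of the surface that is visible of it).
- models.cut_out(target, camera): "mask" (400x640 bool, what is visible of it).
The state is a dict: "time_s": time; "qpos": joint angles; "joint_velocities": joint speeds; "effort": joint torques, N m; "tool_pos": TCP position; "tool_rot": TCP orientation; "force": force on the tool from outside, world axes, zero at the start; "wrist_torque": the same for the moment, N m; "grip_width": finger opening in m.
Only numpy, scipy, OpenCV 4.12 (cv2) and the standard library are available. Lean on these libraries where they do the work, as an engineer would, in place of code of your own. Each camera call takes 0.05 s, during which the arm holds its last target.

## Working session

There is one attempt and no reset: what is moved stays moved. The work goes in short steps, Python scripts to look and compute and a tool call to move; the robot and the scene stay as the last step left them, time stands still between calls to the robot, and variables do not carry over. Pictures are saved under pics/ and viewed, and the job is handed in when it is done.

Besides the shell and the picture viewer there is one more tool, called after "Request:" as name([rows], argument=value, ...), one row to a line, values as JSON. move_arm: Moves the arm, as the interface text tells. Its arguments: {"type":"object","properties":{"moves":{"type":"array","items":{"type":"array","items":{"type":"number"}}},"claw":{"type":"number"},"newtons":{"type":"number"}},"required":["moves"]}

```bash
ls; mkdir -p pics
python3 - <<'E'
from cell import env, read_camera, camera_info, job, models
import cv2, numpy as np
o=env.get_obs(); print({k:np.round(v,3) for k,v in o.items()}, env.nose_length)
for c in ("scene","top"):
    im,d=read_camera(c); cv2.imwrite(f"pics/a_{c}.png",im[:,:,::-1]); np.save(f"pics/a_{c}.npy",d)
    ci=camera_info(c); print(c,{k:np.round(v,3).tolist() for k,v in ci.items()})
    for n in ("case","tab_grip","latch_paddle","lid_edge","tile","tape","torch","marker"):
        try: print(n,[(np.round(x["point"],3).tolist(),round(x["score"],2)) for x in models.spot_in(n,c)][:3])
        except Exception as e: print(n,e)
print(env.get_obs()["time_s"])
E
```

```text
pics
{'time_s': np.float64(0.0), 'qpos': array([67.614, 18.44 , -4.017, 83.177,  1.292, 78.541, -3.259]), 'joint_velocities': array([ 0.002,  0.048, -0.029,  0.035, -0.072,  0.071,  0.052]), 'effort': array([-0.0000e+00, -4.9128e+01, -4.0400e-01, -3.1253e+01, -6.4000e-02,
        4.4000e-02,  0.0000e+00]), 'tool_pos': array([ 0.256, -0.597,  0.2  ]), 'tool_rot': array([-9.01130e+01, -3.00000e-03, -1.56803e+02]), 'force': array([0.565, 0.098, 0.454]), 'wrist_torque': array([-0.005, -0.013,  0.059]), 'grip_width': np.float64(0.087)} 0.011
scene {'fx': 445.122, 'fy': 445.122, 'cx': 325.105, 'cy': 197.6, 'R': [[-0.809, -0.588, 0.021], [-0.334, 0.43, -0.839], [0.484, -0.686, -0.544]], 't': [0.387, 0.232, 1.258]}
case [([0.56, -0.017, 0.079], 0.65)]
tab_grip [([0.517, -0.021, 0.08], 0.47)]
latch_paddle []
lid_edge [([0.57, -0.04, 0.078], 0.7)]
tile [([0.416, -0.395, 0.005], 0.62), ([0.575, -0.043, 0.079], 0.46)]
tape [([0.389, 0.358, 0.028], 0.81), ([0.489, -0.072, 0.067], 0.59)]
torch [([0.363, 0.111, 0.015], 0.5), ([0.562, -0.017, 0.077], 0.26)]
marker [([0.368, -0.129, 0.012], 0.57)]
top {'fx': 490.83, 'fy': 490.83, 'cx': 317.654, 'cy': 195.774, 'R': [[0.0, -1.0, -0.008], [-0.992, 0.001, -0.129], [0.129, 0.008, -0.992]], 't': [-0.014, 0.503, 1.447]}
case [([0.581, -0.056, 0.076], 0.68)]
tab_grip [([0.505, -0.031, 0.081], 0.59)]
latch_paddle []
lid_edge []
tile [([0.425, -0.4, 0.006], 0.77), ([0.364, -0.132, 0.009], 0.7)]
tape [([0.397, 0.355, 0.024], 0.86)]
torch [([0.374, 0.106, 0.019], 0.5)]
marker [([0.365, -0.129, 0.011], 0.61)]
0.9
```

View pics/a_scene.png

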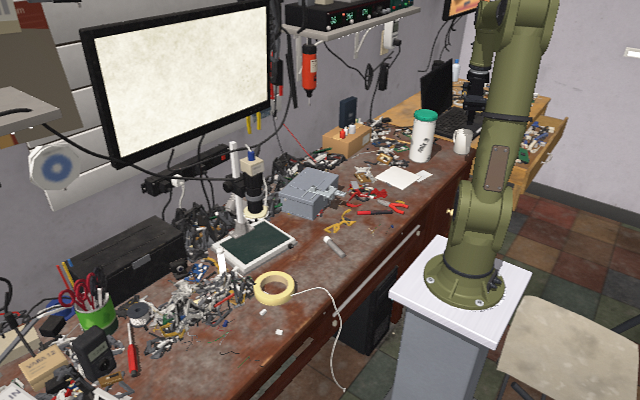

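View pics/a_top.png

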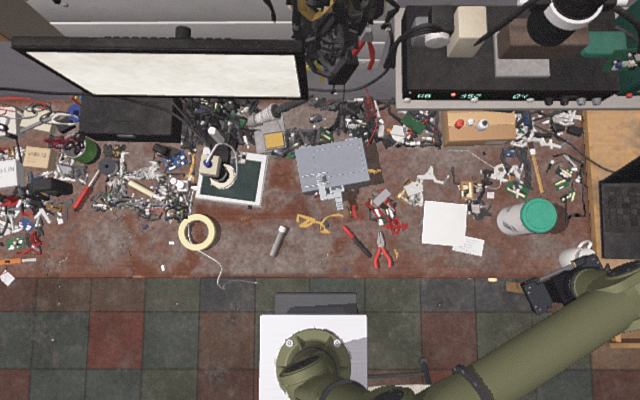

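The scene and top views show the case at about (333,165) in the top view. The tile is at (445,222), the tape roll at (197,232), the torch at (278,240) and the marker at (357,240). Next I'll fit the case pose.

```bash
cat > h.py <<'E'
import numpy as np, cv2
from cell import env, read_camera, camera_info, job, models
def cloud(c,d):
    ci=camera_info(c); R=np.array(ci["R"]);t=np.array(ci["t"])
    v,u=np.mgrid[0:400,0:640]
    X=np.stack([(u-ci["cx"])/ci["fx"]*d,(v-ci["cy"])/ci["fy"]*d,d],-1)
    return (X-t)@R
def proj(c,p):
    ci=camera_info(c); q=np.array(ci["R"])@np.array(p)+np.array(ci["t"])
    return q[0]/q[2]*ci["fx"]+ci["cx"],q[1]/q[2]*ci["fy"]+ci["cy"]
E
python3 - <<'E'
from h import *
for c in ("top","scene"):
    d=np.load(f"pics/a_{c}.npy"); P=cloud(c,d)
    m=(d>0)&(abs(P[...,0]-.57)<.12)&(abs(P[...,1]+.03)<.15)
    lid=m&(abs(P[...,2]-.0765)<.004)
    print(c,lid.sum(), np.median(P[lid][:,2]))
    n,l,st,ce=cv2.connectedComponentsWithStats(lid.astype(np.uint8)); k=1+np.argmax(st[1:,4]); L=l==k
    r=cv2.minAreaRect((P[L][:,:2]*1000).astype(np.float32)); print(r)
    print(cv2.boxPoints(r).round(1).tolist())
    hi=m&(P[...,2]>.084)&(P[...,2]<.11); print("nub",hi.sum(),P[hi].mean(0),P[hi].min(0),P[hi].max(0)) if hi.sum() else 0
    im=cv2.imread(f"pics/a_{c}.png")
    a=im[110:230,270:410] if c=="top" else im[150:240,260:370]
    cv2.imwrite(f"pics/z_{c}.png",cv2.resize(a,None,fx=5,fy=5,interpolation=cv2.INTER_CUBIC))
E
```

```text
top 2593 0.0762302503596242
((568.4330444335938, -60.01610565185547), (198.29176330566406, 203.41705322265625), 10.304220199584961)
[[452.70001220703125, 22.299999237060547], [489.1000061035156, -177.8000030517578], [684.2000122070312, -142.3000030517578], [647.7999877929688, 57.79999923706055]]
nub 113 [ 0.61408054 -0.04755255  0.0910143 ] [ 0.49212218 -0.17934232  0.08403011] [0.68880922 0.03687941 0.1088648 ]
scene 1124 0.07515955757307964
((590.994873046875, -53.86503601074219), (207.72694396972656, 208.8055419921875), 8.816635131835938)
[[472.3999938964844, 33.400001525878906], [504.3999938964844, -173.0], [709.5999755859375, -141.10000610351562], [677.5999755859375, 65.19999694824219]]
nub 57 [ 0.60860434 -0.04890701  0.09072091] [ 0.53504321 -0.17954057  0.08412086] [ 0.68987547 -0.00812103  0.10214556]
```

Run:
```python
from h import *
d=np.load("pics/a_top.npy"); P=cloud("top",d)
for v in range(170,215,3): print(v,' '.join(f"{P[v,u,0]*1000:.0f},{P[v,u,1]*1000:.0f},{P[v,u,2]*1000:.0f}" for u in range(312,350,4)))
```

```text
170 574,2,74 573,-10,76 573,-22,79 574,-33,75 573,-45,77 572,-57,82 573,-69,78 574,-81,75 574,-92,74 573,-104,78
173 565,2,76 564,-10,79 564,-22,79 565,-33,73 565,-45,74 565,-57,74 564,-69,77 564,-80,77 564,-92,76 565,-104,74
176 555,2,78 555,-10,82 552,-22,97 556,-33,74 556,-45,74 556,-57,76 556,-69,75 556,-81,72 555,-92,79 555,-104,76
179 548,2,70 547,-10,73 543,-22,99 546,-33,78 546,-45,77 547,-57,75 547,-69,74 546,-80,76 547,-92,72 547,-104,75
182 537,2,81 539,-10,71 537,-22,81 538,-33,75 537,-45,80 538,-57,76 537,-68,78 538,-80,76 538,-92,72 538,-104,73
185 529,2,74 529,-10,75 529,-22,77 528,-33,79 529,-45,71 529,-57,73 529,-69,73 530,-81,69 534,-94,40 535,-106,33
188 520,2,77 520,-10,73 519,-22,83 520,-33,78 524,-45,46 523,-57,55 522,-69,58 520,-80,74 530,-95,5 531,-108,-3
191 517,3,36 518,-9,28 511,-22,75 511,-33,79 522,-46,-2 512,-57,71 512,-69,71 511,-80,72 522,-96,-6 522,-108,-3
194 512,3,6 512,-9,3 501,-22,81 502,-33,78 502,-45,79 502,-57,78 502,-68,80 502,-80,73 512,-95,-0 512,-108,1
197 504,3,-5 503,-9,3 493,-22,77 492,-33,85 493,-45,76 493,-57,74 494,-68,72 494,-80,73 503,-95,-3 503,-107,3
200 493,3,3 494,-9,-5 493,-21,2 494,-34,-0 494,-46,-5 494,-58,-5 485,-68,74 485,-80,71 494,-95,-4 494,-107,0
203 485,3,-4 485,-9,-1 484,-21,5 484,-34,-0 485,-46,-2 485,-58,-2 476,-68,73 476,-80,73 484,-95,3 484,-107,-1
206 475,3,1 475,-9,4 475,-21,-1 475,-34,-0 475,-46,0 475,-58,-0 467,-68,70 467,-80,73 475,-95,1 475,-107,-0
209 466,3,2 466,-9,-0 466,-21,1 465,-34,4 465,-46,4 466,-58,-1 466,-70,1 459,-80,66 466,-95,-1 465,-107,5
212 457,3,-2 457,-9,-2 457,-21,-3 457,-34,0 457,-46,-4 457,-58,-2 457,-70,-1 456,-83,2 457,-95,0 456,-107,3
```

View pics/z_top.png

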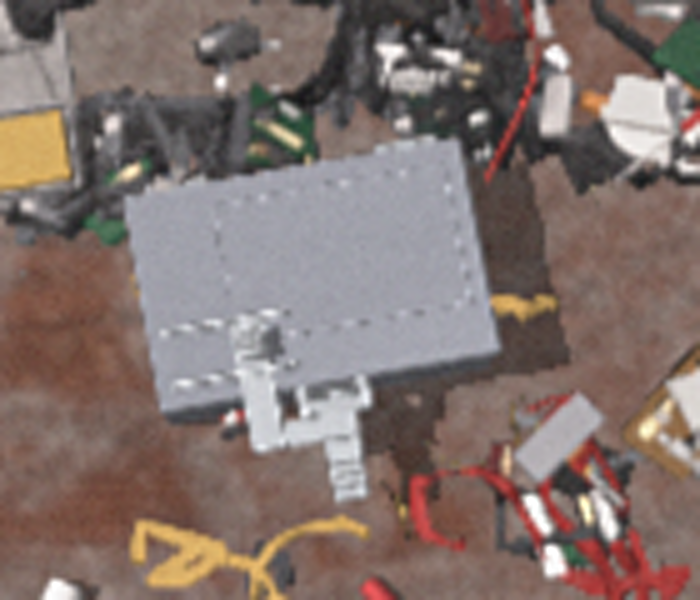

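View pics/z_scene.png

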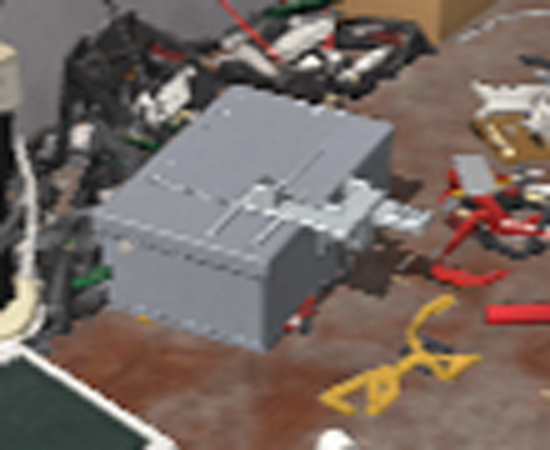

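Run:
```python
from h import *
ci=camera_info("top");R=np.array(ci["R"]);t=np.array(ci["t"])
def ray(u,v,z):
    c=-R.T@t; d=R.T@np.array([(u-ci["cx"])/ci["fx"],(v-ci["cy"])/ci["fy"],1]); s=(z-c[2])/d[2]; return c+s*d
pts={k:ray(x/5+270-.4,y/5+110-.4,z) for k,(x,y,z) in dict(BL=(125,198,.076),BR=(461,137,.076),FR=(498,348,.076),FL=(165,410,.076),nub=(258,333,.093),paddletip=(350,498,.0725),padL=(335,498,.0725),padR=(366,495,.0725)).items()}
for k,p in pts.items(): print(k,(p*1000).round(1))
yd=(pts["BL"]-pts["BR"]+pts["FL"]-pts["FR"])/2; xd=(pts["BL"]-pts["FL"]+pts["BR"]-pts["FR"])/2
print(np.linalg.norm(yd),np.linalg.norm(xd),np.degrees(np.arctan2(-yd[0],yd[1])),np.degrees(np.arctan2(xd[1],xd[0])))
c=sum(pts[k] for k in("BL","BR","FR","FL"))/4; print(c)
yaw=np.arctan2(-yd[0],yd[1]); 
for k,p in pts.items():
    q=p-c; print(k,(1000*np.array([q[0]*np.cos(yaw)+q[1]*np.sin(yaw),-q[0]*np.sin(yaw)+q[1]*np.cos(yaw)])).round(1))
for c2 in("top","scene"):
  im,d=read_camera(c2)
  for n in ("case","latch","tab","lid","tile"):
    for r in models.cut_out(n,c2)[:2]:
        m=r["mask"]; ys,xs=np.nonzero(m); print(c2,n,round(r["score"],2),m.sum(),xs.min(),xs.max(),ys.min(),ys.max())
```

```text
BL [636.2  53.6  76. ]
BR [ 672.8 -145.8   76. ]
FR [ 545.8 -166.1   76. ]
FL [509.3  29.4  76. ]
nub [552.  -25.2  93. ]
paddletip [457.7 -78.8  72.5]
padL [457.8 -70.   72.5]
padR [459.5 -88.2  72.5]
0.20079929269706315 0.12885782399008622 10.502607691327437 9.942158575058926
[ 0.59101795 -0.05720488  0.076     ]
BL [ 64.6 100.8]
BR [  64.3 -102. ]
FR [-64.3 -98.8]
FL [-64.6 100. ]
nub [-32.5  38.6]
paddletip [-135.     3.1]
padL [-133.4   11.7]
padR [-135.    -6.5]
top case 0.68 3403 295 368 136 209
top latch 0.52 3490 295 369 137 210
top latch 0.5 87 332 341 189 208
top tab 0.56 232 316 340 174 199
top lid 0.66 3421 294 369 138 208
top tile 0.68 1768 422 465 201 246
scene case 0.97 2185 279 346 167 219
scene case 0.66 85 331 346 190 199
scene latch 0.5 33 335 344 191 194
scene lid 0.79 1393 280 343 168 204
scene tile 0.69 612 376 419 166 189
scene tile 0.42 50 330 344 191 199
```

```bash
cat >> h.py <<'E'
from scipy.spatial.transform import Rotation as Ro
C=np.array([.592,-.057]); YAW=np.radians(10.3)
def c2w(x,y,z): # case mm -> world m
    return np.array([C[0]+(x*np.cos(YAW)-y*np.sin(YAW))/1000, C[1]+(x*np.sin(YAW)+y*np.cos(YAW))/1000, z/1000])
def rot(tilt,yaw=YAW):
    th=np.radians(tilt); y=np.array([np.sin(th),0,-np.cos(th)]); z=np.array([0,-1.,0]); x=np.cross(y,z)
    return Ro.from_euler("z",yaw)*Ro.from_matrix(np.stack([x,y,z],1))
def plan(*wps, start=None):
    """wps: (pos m, Rotation). prints rows from current pose"""
    o=env.get_obs(); p0=np.array(o["tool_pos"]); r0=Ro.from_euler("xyz",o["tool_rot"],degrees=True)
    print("t",round(o["time_s"],2),"pos",(p0*1000).round(1),"rot",np.round(o["tool_rot"],1),"F",np.round(o["force"],1),"w",round(o["grip_width"]*1000,1))
    for p,r in wps:
        s=r0.inv().apply(np.array(p)-p0)*1000; a=(r0.inv()*r).as_rotvec(degrees=True)
        print("row",s.round(1).tolist()+a.round(1).tolist(),"n>=",np.ceil(max(np.linalg.norm(s)/41.7,np.linalg.norm(a)/7.16)))
E
python3 - <<'E'
from h import *
plan(([.36,-.40,.32],rot(0)),([.550,-.0245,.20],rot(0)),([.550,-.0245,.12],rot(0)))
E
```

```text
t 1.5 pos [ 256.  -597.5  200.8] rot [ -90.    -0.  -156.8] F [0.  0.2 0.1] w 86.9
row [-173.4, -119.2, -140.5, -0.0, 12.9, 0.0] n>= 7.0
row [-495.9, 0.8, -410.9, -0.0, 12.9, 0.0] n>= 16.0
row [-495.9, 80.8, -410.9, -0.0, 12.9, 0.0] n>= 16.0
```

Request:
move_arm([
  [-40,-60,-30,0,3,0],
  [-90,-110,-70,0,6,0],
  [-120,-119,-100,0,9,0],
  [-150,-119,-125,0,12.9,0],
  [-173,-119,-140,0,12.9,0],
  [-210,-110,-175,0,12.9,0],
  [-245,-100,-200,0,12.9,0],
  [-280,-90,-230,0,12.9,0],
  [-315,-80,-260,0,12.9,0],
  [-350,-70,-290,0,12.9,0],
  [-385,-55,-320,0,12.9,0],
  [-420,-40,-350,0,12.9,0],
  [-460,-20,-380,0,12.9,0],
  [-496,0,-411,0,12.9,0],
  [-496,0,-411,0,12.9,0],
  [-496,0,-411,0,12.9,0],
  [-496,0,-411,0,12.9,0],
  [-496,0,-411,0,12.9,0],
], claw=40)

```text
time_s: 3.0
tool_pos: [0.5503, -0.0164, 0.1988]
tool_rot: [-90.3, -0.1, -169.1]
force: [-0.5, 0.4, 0.5]
grip_width: 0.0403
```

Run:
```python
from h import *
plan(([.550,-.0245,.12],rot(0)),([.550,-.0245,.096],rot(0)))
print(env.get_obs()["qpos"])
im,d=read_camera("scene"); cv2.imwrite("pics/b.png",cv2.resize(im[100:260,220:420,::-1],None,fx=4,fy=4))
```

```text
t 3.0 pos [550.3 -16.4 198.8] rot [-9.030e+01 -1.000e-01 -1.691e+02] F [-0.5  0.4  0.5] w 40.3
row [1.7, 78.8, 8.3, 0.3, 0.6, 0.1] n>= 2.0
row [1.7, 102.8, 8.4, 0.3, 0.6, 0.1] n>= 3.0
[ 29.69653338   8.69099548 -33.57251742  96.52398932   4.65166125
  76.35737436 -83.80589394]
```

Run:
```python
from h import *
plan(([.550,-.0245,.12],rot(0)),([.550,-.0245,.096],rot(0)))
```

```text
t 3.05 pos [549.9 -20.2 199.7] rot [-9.010e+01 -1.000e-01 -1.693e+02] F [ 0.5 -0.5  0.4] w 40.0
row [0.6, 79.7, 4.4, 0.1, 0.4, 0.1] n>= 2.0
row [0.6, 103.7, 4.5, 0.1, 0.4, 0.1] n>= 3.0
```

View pics/b.png

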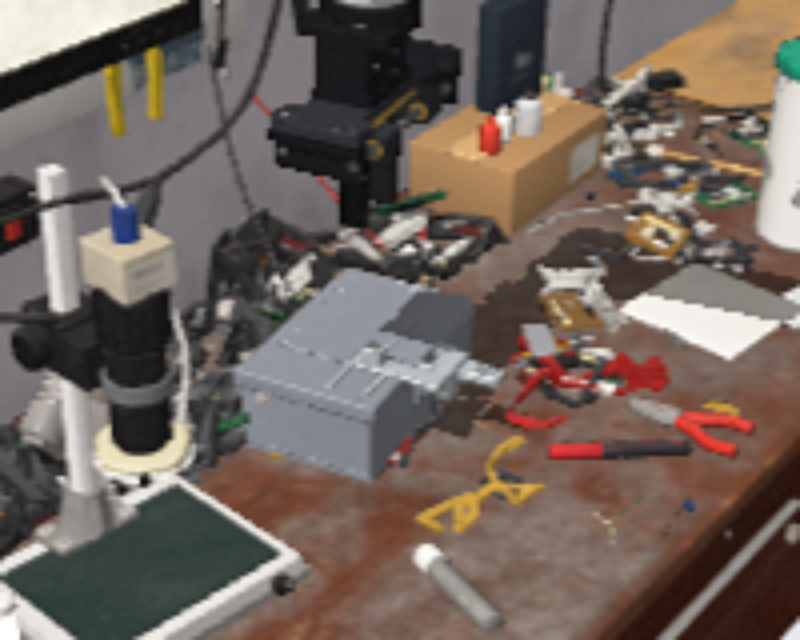

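The gripper hovers over the case and is still settling onto its command. The marker shows at (620,450) in the crop and the torch at (455,585).

Request:
move_arm([
  [0,25,0,0,0,0],
  [0,50,0,0,0,0],
  [0,70,0,0,0,0],
  [0,80,0,0,0,0],
  [0,80,0,0,0,0],
  [0,80,0,0,0,0],
  [0,80,0,0,0,0],
])

```text
time_s: 3.63
tool_pos: [0.5511, -0.0249, 0.1225]
tool_rot: [-89.9, 0.1, -169.8]
force: [0.2, 0.2, 0.5]
grip_width: 0.0399
```

Run:
```python
from h import *
im,d=read_camera("scene"); cv2.imwrite("pics/c.png",cv2.resize(im[140:230,260:370,::-1],None,fx=6,fy=6,interpolation=cv2.INTER_CUBIC))
im,d=read_camera("top"); cv2.imwrite("pics/c2.png",cv2.resize(im[110:230,270:410,::-1],None,fx=5,fy=5,interpolation=cv2.INTER_CUBIC))
plan(([.550,-.0245,.12],rot(0)),([.550,-.0245,.096],rot(0)))
```

```text
t 3.73 pos [551.2 -24.6 122.5] rot [ -89.9    0.2 -169.7] F [-0.2 -0.5  1.1] w 40.2
row [1.1, 2.5, -0.4, -0.1, -0.0, -0.2] n>= 1.0
row [1.2, 26.5, -0.4, -0.1, -0.0, -0.2] n>= 1.0
```

View pics/c.png

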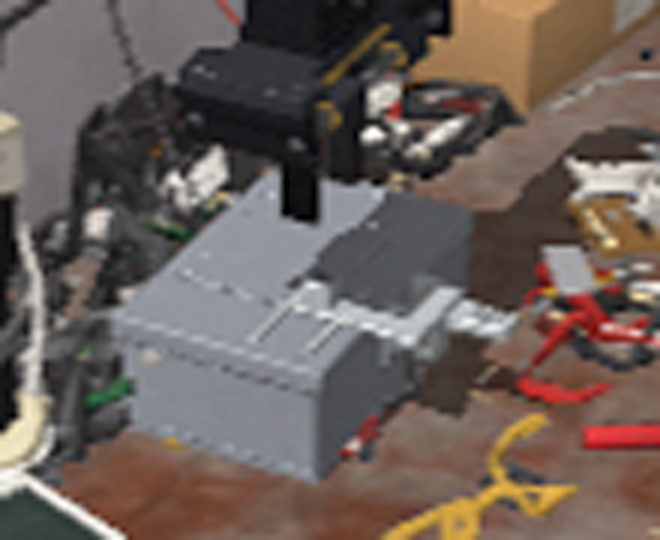

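View pics/c2.png

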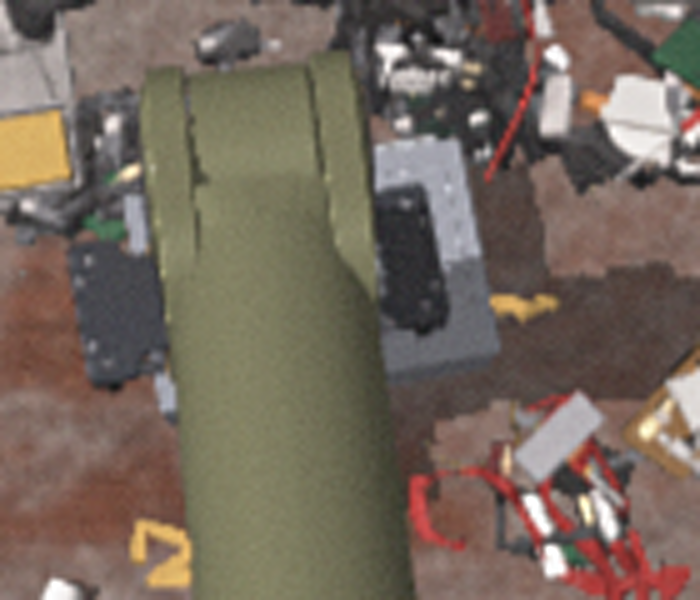

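Run:
```python
from h import *
def cp(p):
    u,v=proj("scene",p); return round((u-260)*6),round((v-140)*6)
print("nub base/top exp",cp([.55,-.0245,.081]),cp([.55,-.0245,.097]))
T=np.array([.5512,-.0246,.1115])
for dx in(-9.5,9.5):
  for dy in (20,35): print(dx,dy,cp(T+np.append((c2w(dx,dy,0)-c2w(0,0,0))[:2],0)))
# nub from scene: pixel crop (313,288) at z .097
ci=camera_info("scene");R=np.array(ci["R"]);t=np.array(ci["t"])
for (x,y) in((313,286),(300,297),(325,297)):
    u=x/6+260-.4;v=y/6+140-.4
    c=-R.T@t; d=R.T@np.array([(u-ci["cx"])/ci["fx"],(v-ci["cy"])/ci["fy"],1]); print([(c+(z-c[2])/d[2]*d).round(4) for z in (.097,.085)])
```

```text
nub base/top exp (316, 292) (316, 267)
-9.5 20 (313, 265)
-9.5 35 (301, 277)
9.5 20 (283, 256)
9.5 35 (270, 269)
[array([ 0.5418, -0.0088,  0.097 ]), array([ 0.5536, -0.0243,  0.085 ])]
[array([0.5404, 0.0047, 0.097 ]), array([ 0.5522, -0.0106,  0.085 ])]
[array([ 0.5296, -0.0037,  0.097 ]), array([ 0.5412, -0.0192,  0.085 ])]
```

Run:
```python
from h import *
im,d=read_camera("scene"); P=cloud("scene",d); np.save("pics/d.npy",d)
cv2.imwrite("pics/d.png",cv2.resize(im[160:200,290:345,::-1],None,fx=14,fy=14,interpolation=cv2.INTER_NEAREST))
for v in range(166,196,2): print(v,' '.join(f"{P[v,u,0]*1000:.0f},{P[v,u,1]*1000:.0f},{P[v,u,2]*1000:.0f}" for u in range(304,322,2)))
for q in ((-67,100,76),(-67,-100,76),(65,100,76),(-67,100,60)): print(q,proj("scene",c2w(*q)))
```

```text
166 710,-180,46 515,56,214 509,53,215 503,51,216 499,47,216 561,-45,155 551,-43,159 547,-49,158 542,-53,158
168 754,-236,-3 665,-136,72 547,5,174 537,8,179 533,2,178 563,-48,145 551,-43,152 545,-46,152 542,-54,150
170 661,-118,72 650,-117,77 546,6,167 537,7,171 533,2,171 632,-140,73 626,-145,73 544,-46,145 613,-151,75
172 651,-106,73 646,-111,72 548,3,158 546,-4,156 534,1,162 620,-125,75 613,-128,77 611,-137,73 601,-135,78
174 638,-89,77 634,-96,75 549,3,150 543,-0,151 533,2,156 611,-112,76 605,-116,77 600,-121,76 595,-127,75
176 631,-80,75 625,-84,76 623,-93,73 543,-0,144 534,1,147 605,-104,74 594,-102,79 594,-113,74 584,-112,78
178 620,-66,78 616,-72,76 608,-74,78 605,-82,76 603,-90,73 595,-92,75 591,-98,74 586,-103,73 579,-106,74
180 613,-58,76 605,-58,79 602,-66,76 598,-72,75 590,-74,77 587,-82,74 579,-82,77 576,-90,75 569,-92,76
182 605,-47,76 600,-52,75 596,-58,74 588,-59,76 585,-67,74 577,-67,77 573,-74,75 567,-78,75 561,-81,76
184 598,-38,75 589,-38,78 586,-45,76 579,-48,77 576,-55,75 570,-58,76 564,-62,76 560,-68,75 556,-75,73
186 589,-27,75 582,-29,77 580,-38,73 575,-42,74 548,-18,95 542,-22,95 538,-27,94 552,-58,74 545,-59,77
188 583,-19,74 573,-17,78 569,-24,77 559,-22,81 544,-14,91 537,-15,93 536,-24,89 542,-45,76 541,-55,72
190 575,-10,73 570,-13,73 558,-10,79 556,-17,77 547,-18,80 542,-21,80 539,-28,78 534,-33,78 531,-41,75
192 566,2,74 558,2,77 557,-8,73 552,-12,73 543,-12,76 537,-15,77 528,-13,82 524,-20,79 522,-29,76
194 554,18,79 556,5,72 547,5,76 542,1,76 537,-4,75 530,-5,77 527,-12,75 522,-17,74 511,-14,80
(-67, 100, 76) (np.float64(312.78907987460445), np.float64(201.0046242870306))
(-67, -100, 76) (np.float64(338.1597392423419), np.float64(173.75500924551756))
(65, 100, 76) (np.float64(277.633672142527), np.float64(190.96726349592504))
(-67, 100, 60) (np.float64(312.7594604669888), np.float64(205.10118230640802))
```

View pics/d.png

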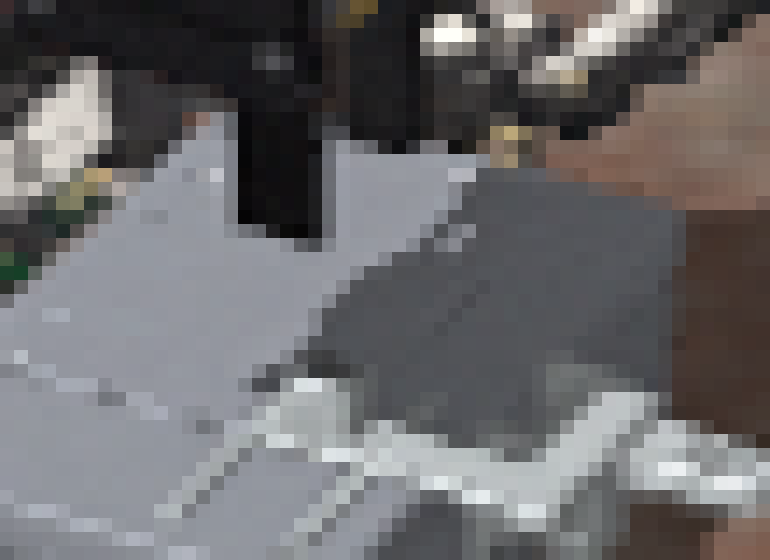

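The depth puts the fingertips about 30 mm higher than tool_pos implies, although x and y agree. I'll descend in small steps and check visually.

Request:
move_arm([
  [0,10,0,0,0,0],
  [0,20,0,0,0,0],
  [0,25,0,0,0,0],
  [0,25,0,0,0,0],
  [0,25,0,0,0,0],
])

```text
time_s: 4.2
tool_pos: [0.5494, -0.0243, 0.095]
tool_rot: [-90.0, -0.1, -169.7]
force: [0.9, -0.9, 0.1]
grip_width: 0.0398
```

Run:
```python
from h import *
im,d=read_camera("scene"); P=cloud("scene",d)
cv2.imwrite("pics/e.png",cv2.resize(im[150:210,285:350,::-1],None,fx=12,fy=12-2,interpolation=cv2.INTER_NEAREST))
for v in range(160,192,2): print(v,' '.join(f"{P[v,u,0]*1000:.0f},{P[v,u,1]*1000:.0f},{P[v,u,2]*1000:.0f}" for u in range(300,322,2)))
plan()
```

```text
160 538,57,228 533,53,228 528,49,228 523,45,228 516,44,230 514,37,228 508,35,229 511,20,221 516,3,213 514,-3,211 520,-23,200
162 530,66,227 524,64,229 520,59,228 517,54,227 509,53,229 505,49,229 500,45,229 498,39,227 509,13,212 509,2,207 505,-3,207
164 532,64,219 521,68,224 515,65,225 511,60,224 501,64,230 497,59,229 494,54,228 498,38,220 502,23,212 501,14,208 503,1,202
166 529,68,215 523,65,216 512,70,221 506,67,222 505,59,219 495,62,224 496,51,219 508,25,203 503,22,204 502,12,200 504,-1,194
168 535,60,202 528,59,204 516,64,211 511,62,211 506,57,211 498,59,215 492,56,215 505,29,199 503,21,196 502,12,193 540,-51,152
170 533,62,197 530,57,196 521,58,199 516,54,199 510,53,201 501,54,204 495,52,206 632,-141,72 551,-43,144 547,-50,142 541,-52,144
172 536,60,188 529,58,190 523,56,191 513,59,196 507,56,196 502,53,197 494,53,200 561,-46,132 554,-48,133 547,-49,135 539,-50,137
174 650,-81,76 646,-88,75 640,-92,75 516,55,186 506,58,190 502,52,189 496,50,191 559,-43,126 555,-49,125 544,-46,130 541,-53,128
176 644,-74,73 639,-79,73 632,-81,75 624,-82,77 545,7,146 538,6,148 529,7,152 560,-44,117
[... 281 characters left out ...]

182 617,-41,74 612,-45,74 609,-52,72 601,-53,75 550,1,119 542,1,122 534,1,125 576,-67,77 571,-71,77 567,-77,76 561,-82,76
184 606,-27,77 602,-32,76 600,-40,73 595,-46,72 591,-52,71 582,-51,74 534,-0,116 571,-60,75 564,-63,76 558,-65,77 558,-77,71
186 601,-20,74 594,-22,76 588,-26,76 584,-32,75 576,-33,77 570,-36,78 549,-20,94 542,-22,96 536,-25,96 552,-58,74 548,-63,74
188 589,-5,78 587,-14,75 579,-15,77 574,-19,77 570,-25,76 562,-25,79 545,-14,90 539,-17,91 535,-24,89 544,-46,75 539,-52,74
190 586,-2,73 577,-1,77 576,-10,72 567,-10,76 561,-13,77 555,-17,77 544,-13,84 538,-16,85 537,-26,80 534,-33,77 532,-42,74
t 4.25 pos [549.8 -24.3  95.5] rot [ -90.    -0.  -169.7] F [0.2 0.2 0.3] w 40.0
```

View pics/e.png

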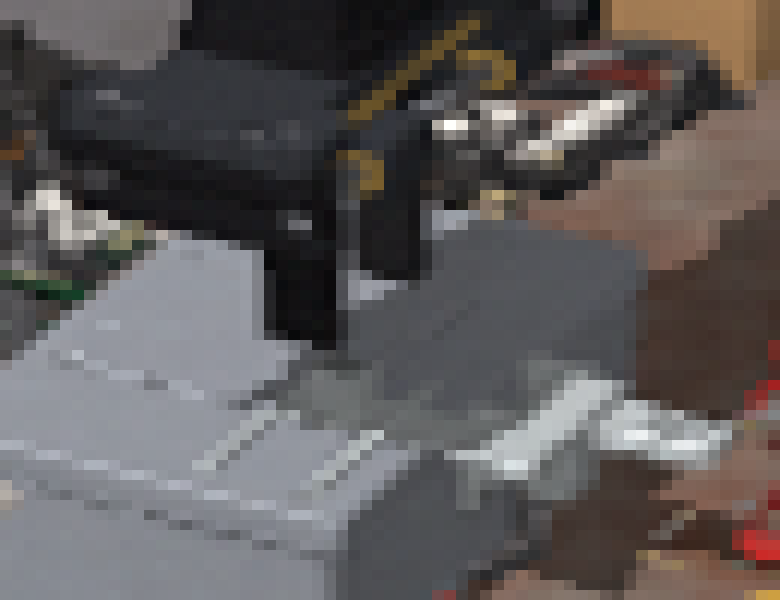

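The picture shows the fingers straddling the nub in line but too high, with tips at z≈115. I'll lower another 20 mm, then the rest.

Request:
move_arm([
  [0,6,0,0,0,0],
  [0,12,0,0,0,0],
  [0,18,0,0,0,0],
  [0,20,0,0,0,0],
  [0,20,0,0,0,0],
])

```text
time_s: 4.67
tool_pos: [0.5492, -0.0244, 0.0748]
tool_rot: [-90.0, -0.1, -169.7]
force: [-0.4, -0.3, -0.7]
grip_width: 0.0401
```

Run:
```python
from h import *
im,d=read_camera("scene"); P=cloud("scene",d)
cv2.imwrite("pics/f.png",cv2.resize(im[150:210,285:350,::-1],None,fx=12,fy=12-2,interpolation=cv2.INTER_NEAREST))
for v in range(176,194,2): print(v,' '.join(f"{P[v,u,0]*1000:.0f},{P[v,u,1]*1000:.0f},{P[v,u,2]*1000:.0f}" for u in range(304,322,2)))
plan()
```

```text
176 524,55,175 516,55,179 508,55,182 504,50,181 496,51,184 558,-43,119 554,-49,117 544,-46,122 540,-52,121
178 523,55,169 517,54,171 506,57,176 501,54,176 494,53,178 559,-44,110 553,-47,111 541,-42,117 542,-55,111
180 612,-56,77 610,-65,73 508,55,167 500,55,170 493,55,173 562,-47,100 548,-41,108 543,-45,108 541,-53,105
182 606,-48,75 602,-55,73 546,6,123 538,5,125 535,-0,124 577,-68,77 551,-45,97 543,-45,100 541,-54,96
184 597,-37,75 591,-40,76 546,6,115 543,-0,113 532,3,119 570,-59,75 564,-62,76 558,-65,77 554,-72,75
186 588,-25,77 582,-29,77 547,4,106 542,0,106 532,3,111 544,-25,93 541,-32,91 556,-62,71 545,-59,76
188 581,-17,75 577,-22,74 552,-1,94 541,2,100 534,-0,101 539,-18,91 536,-24,89 543,-46,76 539,-51,75
190 574,-9,74 571,-16,72 561,-13,77 556,-17,77 545,-14,83 538,-17,84 537,-26,80 534,-34,77 531,-40,75
192 566,2,74 556,4,79 556,-7,74 552,-13,72 540,-7,80 536,-14,78 531,-18,78 527,-23,77 520,-25,79
t 4.72 pos [549.7 -24.4  75.3] rot [-9.000e+01 -1.000e-01 -1.697e+02] F [-0.2 -0.3 -0.3] w 40.2
```

View pics/f.png

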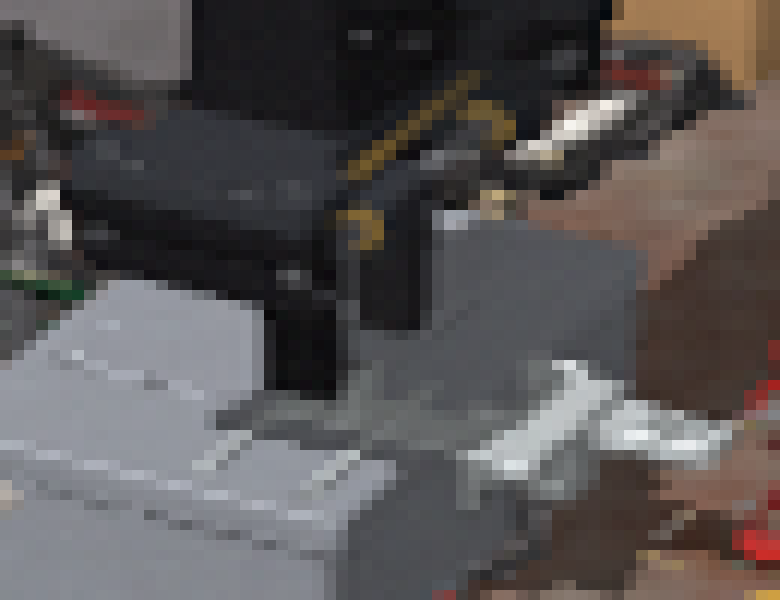

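No contact at a reported 75 mm, and the tips measure about 95 mm. The offset of about 31 mm is real. Lowering 10 mm and gripping.

Request:
move_arm([
  [0,5,0,0,0,0],
  [0,10,0,0,0,0],
  [0,10,0,0,0,0],
])

```text
time_s: 4.97
tool_pos: [0.5493, -0.0244, 0.0647]
tool_rot: [-90.0, -0.1, -169.7]
force: [-0.4, 0.4, 0.1]
grip_width: 0.04
```

Request:
move_arm([
  [0,0,0,0,0,0],
  [0,0,0,0,0,0],
  [0,0,0,0,0,0],
  [0,0,0,0,0,0],
  [0,0,0,0,0,0],
], claw=5, newtons=15)

```text
time_s: 5.38
tool_pos: [0.5501, -0.0233, 0.0661]
tool_rot: [-90.1, 0.0, -169.7]
force: [-2.3, 9.6, 3.0]
grip_width: 0.0147
```

Gripped at 14.7 mm, matching the 14 mm nub. Sliding left, which is tool −z.

Request:
move_arm([
  [0,0,-5,0,0,0],
  [0,0,-11,0,0,0],
  [0,0,-17,0,0,0],
  [0,0,-23,0,0,0],
  [0,0,-28,0,0,0],
  [0,0,-32,0,0,0],
  [0,0,-33,0,0,0],
  [0,0,-33,0,0,0],
])

```text
time_s: 6.05
tool_pos: [0.5446, 0.0067, 0.066]
tool_rot: [-89.9, 0.0, -169.7]
force: [1.0, -3.3, -0.2]
grip_width: 0.0134
```

Run:
```python
from h import *
im,d=read_camera("scene"); P=cloud("scene",d)
cv2.imwrite("pics/g.png",cv2.resize(im[150:210,285:350,::-1],None,fx=12,fy=12-2,interpolation=cv2.INTER_NEAREST))
plan()
```

```text
t 6.1 pos [544.5   6.7  66. ] rot [ -89.9    0.  -169.7] F [ 1.2 -5.5  0.1] w 13.8
```

View pics/g.png

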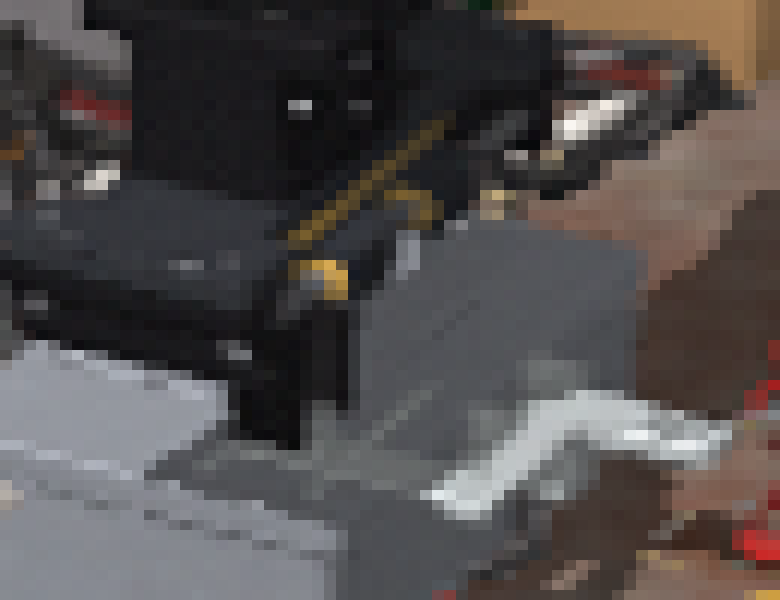

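The tab moved 30.5 mm and hit its end stop. Releasing and retreating up and toward the front for a clear look.

Request:
move_arm([
  [0,0,2,0,0,0],
  [0,0,2,0,0,0],
  [0,0,2,0,0,0],
  [0,-20,2,0,0,0],
  [0,-50,2,0,0,0],
  [0,-70,2,0,0,0],
  [20,-80,10,0,0,0],
  [50,-80,25,0,0,0],
  [75,-80,38,0,0,0],
  [75,-80,38,0,0,0],
], claw=44)

```text
time_s: 6.93
tool_pos: [0.4731, -0.0461, 0.1453]
tool_rot: [-89.9, -0.2, -170.0]
force: [0.1, 0.0, -0.3]
grip_width: 0.0442
```

```bash
cat >> h.py <<'E'
OFF=31
def tcp_for_grasp(p,tilt,back=39):  # real grasp point p (m)-> reported TCP, assuming offset along tool axis
    return np.array(p)+rot(tilt).apply([0,back/1000,0])
E
python3 - <<'E'
from h import *
im,d=read_camera("scene"); P=cloud("scene",d); np.save("pics/h.npy",d)
cv2.imwrite("pics/h.png",cv2.resize(im[160:220,290:355,::-1],None,fx=12,fy=12-2,interpolation=cv2.INTER_CUBIC))
for n in ("latch_paddle","tab_grip"): print(n,[(np.round(x["point"],3).tolist(),round(x["score"],2)) for x in models.spot_in(n,"scene")][:3])
p=c2w(-122,1,68);print(p)
plan((tcp_for_grasp(p+[0,0,.06],0),rot(0)),(tcp_for_grasp(p,0),rot(0)))
E
```

```text
latch_paddle [([0.493, -0.07, 0.07], 0.51)]
tab_grip [([0.507, 0.004, 0.083], 0.6)]
[ 0.47178722 -0.07782999  0.068     ]
t 7.08 pos [477.3 -42.  146. ] rot [ -90.     0.  -169.7] F [-0.2  0.3  0.3] w 44.0
row [11.9, 57.0, 34.3, 0.0, 0.0, -0.0] n>= 2.0
row [12.0, 117.0, 34.3, 0.0, 0.0, -0.0] n>= 3.0
```

View pics/h.png

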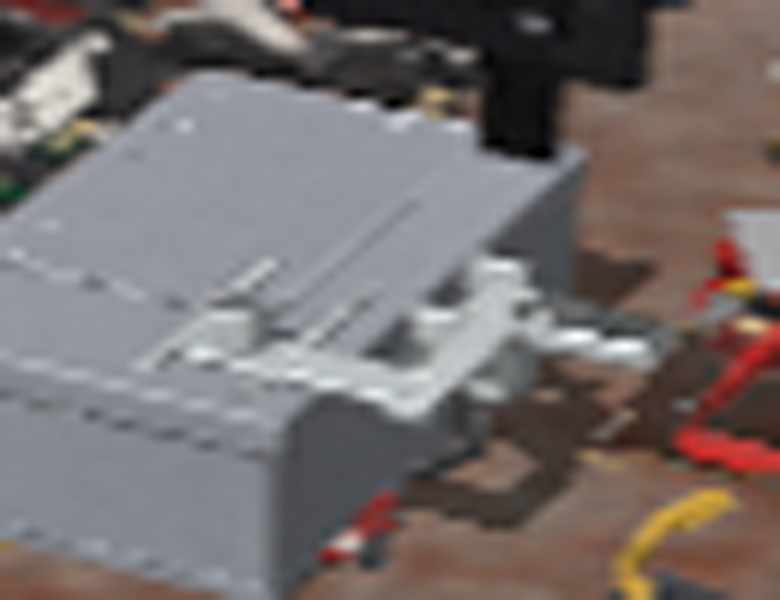

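The picture shows the nub moved left at (225,330), the bolt (410,400)–(505,300) off the latch, and the paddle tip at (650,350). Next I'll pinch the paddle from above.

Request:
move_arm([
  [6,15,15,0,0,0],
  [12,40,34,0,0,0],
  [12,60,33,0,0,0],
  [12,85,33,0,0,0],
  [12,105,33,0,0,0],
  [12,117,33,0,0,0],
  [12,117,33,0,0,0],
  [12,117,33,0,0,0],
])

```text
time_s: 7.75
tool_pos: [0.4714, -0.0758, 0.0283]
tool_rot: [-90.1, -0.1, -169.6]
force: [-0.4, 0.7, -0.2]
grip_width: 0.0442
```

Run:
```python
from h import *
im,d=read_camera("scene"); P=cloud("scene",d)
cv2.imwrite("pics/i.png",cv2.resize(im[150:220,290:360,::-1],None,fx=10,fy=8,interpolation=cv2.INTER_CUBIC))
p=c2w(-122,2,68)
plan((tcp_for_grasp(p,0),rot(0)))
```

```text
t 7.8 pos [472.2 -76.3  29.2] rot [ -90.     0.  -169.6] F [ 0.6 -0.8  0.6] w 43.9
row [0.7, 0.2, 0.5, 0.0, 0.1, -0.0] n>= 1.0
```

View pics/i.png

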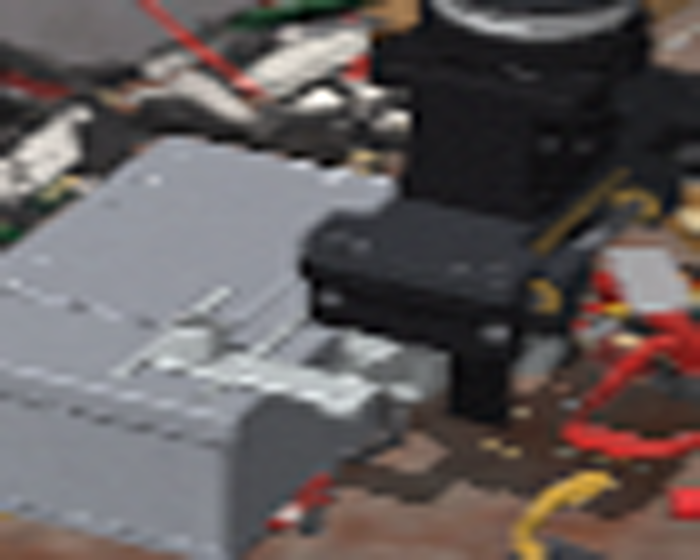

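The fingers straddle the paddle at (480,380). Closing.

Request:
move_arm([
  [0,0,0,0,0,0],
  [0,0,0,0,0,0],
  [0,0,0,0,0,0],
  [0,0,0,0,0,0],
  [0,0,0,0,0,0],
], claw=10, newtons=15)

```text
time_s: 8.22
tool_pos: [0.4716, -0.0777, 0.0293]
tool_rot: [-89.9, 0.0, -169.7]
force: [0.3, -1.5, 0.1]
grip_width: 0.0199
```

Request:
move_arm([
  [0,-4,1,0,0,0],
  [-0.8,-8.3,1,0,0,0],
  [-2,-12.4,1,0,0,0],
  [-3.3,-16.4,1,0,0,0],
  [-5,-20,1,0,0,0],
  [-7.3,-23.7,1,0,0,0],
  [-9.5,-26.5,1,0,0,0],
  [-9.9,-27,1,0,0,0],
  [-9.9,-27,1,0,0,0],
  [-9.9,-27,1,0,0,0],
])

```text
time_s: 9.05
tool_pos: [0.48, -0.0763, 0.0559]
tool_rot: [-90.0, -0.2, -169.7]
force: [-5.5, 2.6, 1.1]
grip_width: 0.02
```

Run:
```python
from h import *
im,d=read_camera("scene"); P=cloud("scene",d)
cv2.imwrite("pics/j.png",cv2.resize(im[150:220,290:360,::-1],None,fx=10,fy=8,interpolation=cv2.INTER_CUBIC))
plan()
```

```text
t 9.1 pos [480.  -76.3  55.9] rot [-9.000e+01 -1.000e-01 -1.697e+02] F [-5.3  2.8  0.6] w 19.9
```

View pics/j.png

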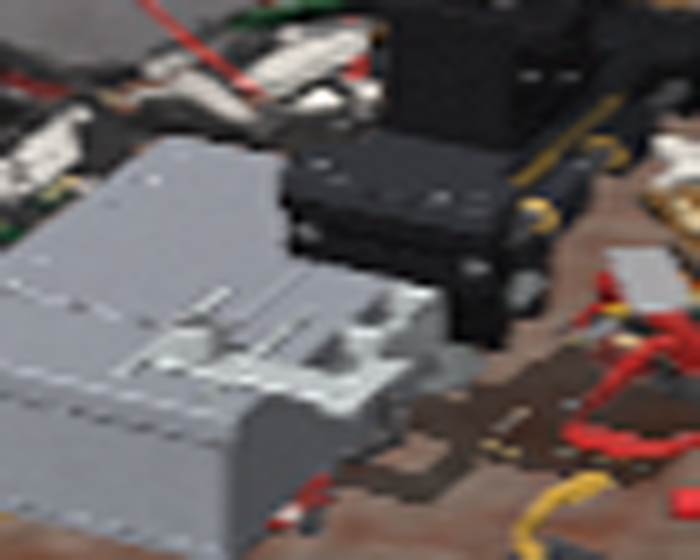

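Now raise the lid along its arc, first half.

Request:
move_arm([
  [-2,-9,0,0,0,0],
  [-4.4,-17.5,0,0,0,0],
  [-7,-26,0,0,0,0],
  [-10.5,-34.5,0,0,0,0],
  [-14,-43,0,0,0,0],
  [-18.2,-50.8,0,0,0,0],
  [-23,-59,0,0,0,0],
  [-27.6,-66.2,0,0,0,0],
  [-33,-74,0,0,0,0],
  [-38.5,-80.7,0,0,0,0],
  [-38.5,-80.7,0,0,0,0],
])

```text
time_s: 10.02
tool_pos: [0.5201, -0.0691, 0.1388]
tool_rot: [-90.0, 0.0, -169.7]
force: [-5.0, 2.8, 3.6]
grip_width: 0.02
```

Run:
```python
from h import *
im,d=read_camera("scene"); P=cloud("scene",d)
cv2.imwrite("pics/k.png",cv2.resize(im[130:220,270:370,::-1],None,fx=7,fy=6,interpolation=cv2.INTER_CUBIC))
plan()
```

```text
t 10.07 pos [520.  -69.1 138.6] rot [-9.000e+01  1.000e-01 -1.697e+02] F [-5.6  3.9  4.7] w 19.7
```

View pics/k.png

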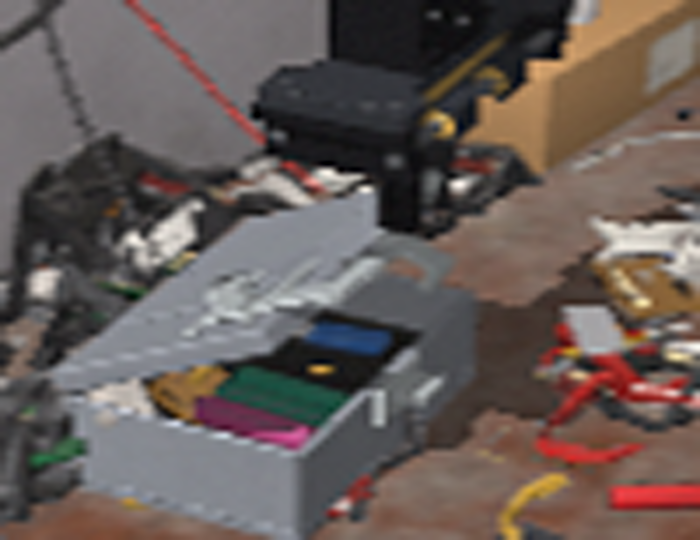

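The lid is opening. Pack and stick are visible at (270,400) and (350,335).

Request:
move_arm([
  [-6,-7,0,0,0,0],
  [-12.3,-13.2,0,0,0,0],
  [-19,-19.5,0,0,0,0],
  [-25.7,-25.3,0,0,0,0],
  [-33,-31,0,0,0,0],
  [-40,-36,0,0,0,0],
  [-48,-40.5,0,0,0,0],
  [-56,-45,0,0,0,0],
  [-61,-47.5,0,0,0,0],
  [-65,-49.5,0,0,0,0],
  [-65,-49.5,0,0,0,0],
])

```text
time_s: 10.98
tool_pos: [0.5845, -0.0574, 0.1881]
tool_rot: [-90.0, 0.1, -169.7]
force: [-3.3, 3.3, 3.4]
grip_width: 0.0195
```

Run:
```python
from h import *
im,d=read_camera("scene"); P=cloud("scene",d)
cv2.imwrite("pics/l.png",cv2.resize(im[110:220,260:370,::-1],None,fx=6,fy=5,interpolation=cv2.INTER_CUBIC))
# lid plane fit
plan()
m=(d>0)
ca=np.cos(YAW);sa=np.sin(YAW)
q=(P[...,:2]-C); X=q[...,0]*ca+q[...,1]*sa; Y=-q[...,0]*sa+q[...,1]*ca; Z=P[...,2]
s=m&(X>-20)&(X<70)&(Y>60)&(Y<98)&(Z>.0)&(Z>.085)&(Z<.25)
s=m&(X>-.02)&(X<.07)&(Y>.055)&(Y<.098)&(Z>.085)&(Z<.25)
A=np.polyfit(X[s],Z[s],1); print(s.sum(),"lid angle est",np.arctan(-A[0]))
```

```text
t 11.03 pos [584.6 -57.4 188.1] rot [ -90.     0.2 -169.7] F [-2.8  3.4  5. ] w 19.8
123 lid angle est 0.7033441649159585
```

View pics/l.png

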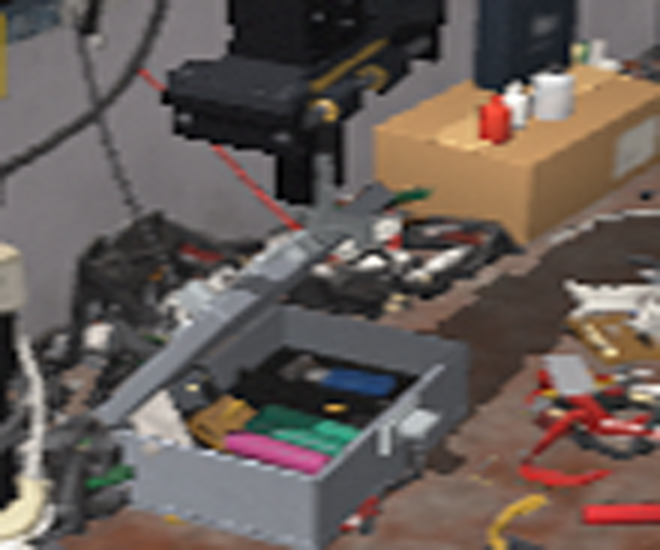

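Request:
move_arm([
  [-2.5,-1.1,0,0,0,0],
  [-5,-2.2,0,0,0,0],
  [-7.5,-3.2,0,0,0,0],
  [-7.5,-3.2,0,0,0,0],
])

```text
time_s: 11.37
tool_pos: [0.5877, -0.0568, 0.1894]
tool_rot: [-90.0, -0.3, -169.7]
force: [-11.3, 1.9, 4.0]
grip_width: 0.0201
```

Request:
move_arm([
  [-2,-0.8,0,0,0,0],
  [-4,-1.6,0,0,0,0],
  [-4,-1.6,0,0,0,0],
])

```text
time_s: 11.62
tool_pos: [0.5879, -0.0568, 0.1893]
tool_rot: [-90.1, -0.8, -169.8]
force: [-17.3, 1.9, 2.5]
grip_width: 0.0196
```

Run:
```python
from h import *
plan()
for c in("scene","top"):
  im,d=read_camera(c); P=cloud(c,d)
  if c=="scene": cv2.imwrite("pics/m.png",cv2.resize(im[110:220,260:370,::-1],None,fx=6,fy=5,interpolation=cv2.INTER_CUBIC))
  else: cv2.imwrite("pics/m2.png",cv2.resize(im[90:220,270:410,::-1],None,fx=5,fy=4.5,interpolation=cv2.INTER_CUBIC))
  ca=np.cos(YAW);sa=np.sin(YAW)
  q=(P[...,:2]-C); X=q[...,0]*ca+q[...,1]*sa; Y=-q[...,0]*sa+q[...,1]*ca; Z=P[...,2]
  for y0,y1 in((-.098,-.06),(.06,.098)):
   s=(d>0)&(X>-.03)&(X<.08)&(Y>y0)&(Y<y1)&(Z>.07)&(Z<.2)
   print(c,s.sum()); 
   i=np.argsort(-Z[s])[::max(1,s.sum()//12)]; print(np.stack([X[s][i],Z[s][i]],1).round(3).tolist())
```

```text
t 11.62 pos [587.9 -56.8 189.3] rot [ -90.1   -0.8 -169.8] F [-17.3   1.9   2.5] w 19.6
scene 38
[[-0.006, 0.175], [-0.007, 0.173], [-0.003, 0.172], [-0.009, 0.171], [-0.008, 0.171], [-0.01, 0.17], [-0.006, 0.168], [-0.015, 0.168], [-0.013, 0.166], [-0.012, 0.164], [0.004, 0.139], [0.03, 0.103], [0.032, 0.1]]
scene 135
[[-0.022, 0.2], [-0.003, 0.179], [-0.004, 0.173], [0.001, 0.171], [0.024, 0.167], [-0.01, 0.166], [0.009, 0.164], [0.031, 0.16], [-0.006, 0.154], [0.0, 0.145], [0.033, 0.126], [0.041, 0.105], [0.052, 0.073]]
top 0
[]
top 6
[[-0.019, 0.2], [-0.004, 0.19], [-0.005, 0.175], [-0.003, 0.175], [-0.01, 0.166], [0.015, 0.159]]
```

View pics/m.png

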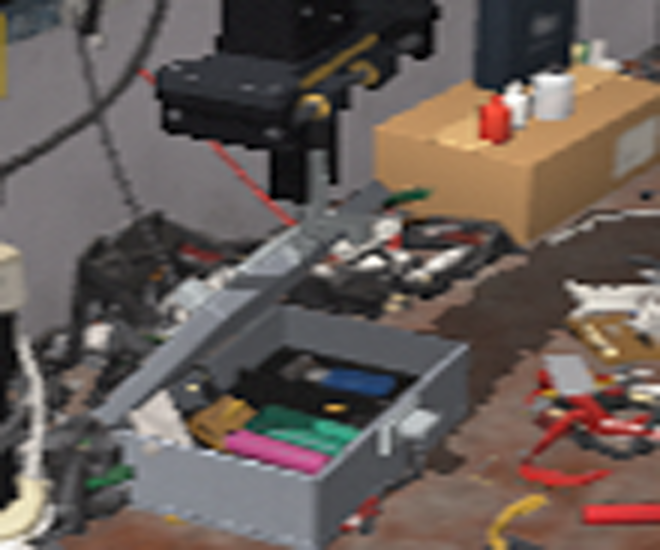

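View pics/m2.png

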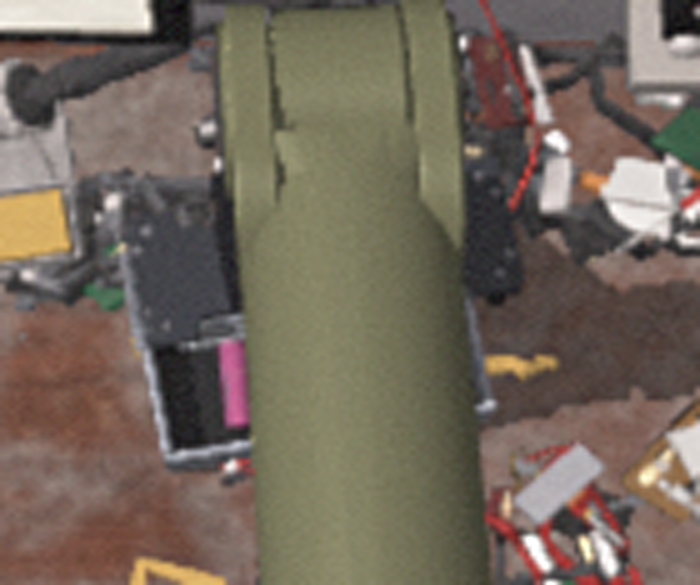

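Lid at its stop: edge at case (−10,168) against the expected (−12,167), with force rising. Releasing and retreating upward.

Request:
move_arm([
  [3,1,0,0,0,0],
  [4,1,0,0,0,0],
  [4,1,0,0,0,0],
  [4,1,0,0,0,0],
  [4,-15,0,0,0,0],
  [4,-40,0,0,0,0],
  [4,-70,0,0,0,0],
  [20,-85,0,0,0,0],
  [50,-90,0,0,0,0],
  [85,-90,0,0,0,0],
  [120,-90,0,0,0,0],
  [150,-90,0,0,0,0],
  [150,-90,0,0,0,0],
  [150,-90,0,0,0,0],
], claw=50)

```text
time_s: 12.88
tool_pos: [0.4468, -0.0838, 0.2821]
tool_rot: [-89.8, 0.2, -169.8]
force: [0.3, -0.1, 0.1]
grip_width: 0.0501
```

Run:
```python
from h import *
plan()
for c in("scene","top"):
  im,d=read_camera(c); np.save(f"pics/n_{c}.npy",d)
  if c=="scene": cv2.imwrite("pics/n.png",cv2.resize(im[110:220,260:370,::-1],None,fx=6,fy=5,interpolation=cv2.INTER_CUBIC))
  else: cv2.imwrite("pics/n2.png",cv2.resize(im[90:220,270:410,::-1],None,fx=5,fy=4.5,interpolation=cv2.INTER_CUBIC))
  for n in ("pack","stick","lid_edge"): print(c,n,[(np.round(x["point"],3).tolist(),round(x["score"],2)) for x in models.spot_in(n,c)][:3])
```

```text
t 12.88 pos [446.8 -83.8 282.1] rot [ -89.8    0.2 -169.8] F [ 0.3 -0.1  0.1] w 50.1
scene pack [([0.418, -0.397, 0.008], 0.61), ([0.57, -0.025, 0.041], 0.53), ([0.582, 0.02, 0.178], 0.15)]
scene stick []
scene lid_edge [([0.583, -0.009, 0.17], 0.62)]
top pack [([0.575, -0.018, 0.043], 0.7)]
top stick []
top lid_edge [([0.57, -0.021, 0.043], 0.63), ([0.62, -0.035, 0.139], 0.59)]
```

View pics/n.png

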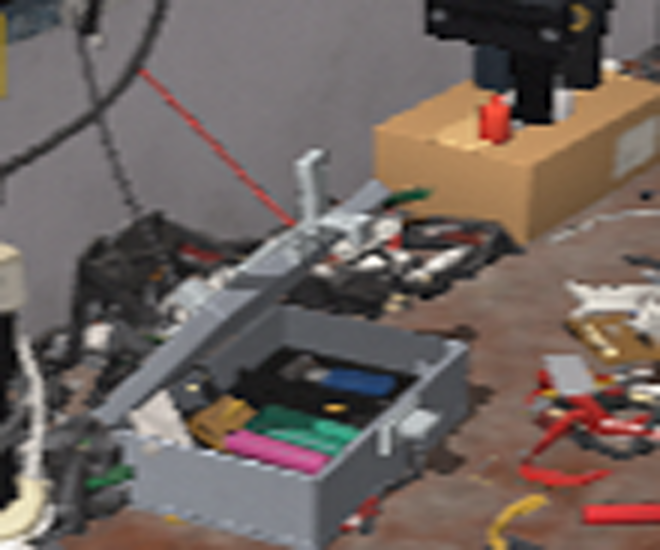

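View pics/n2.png

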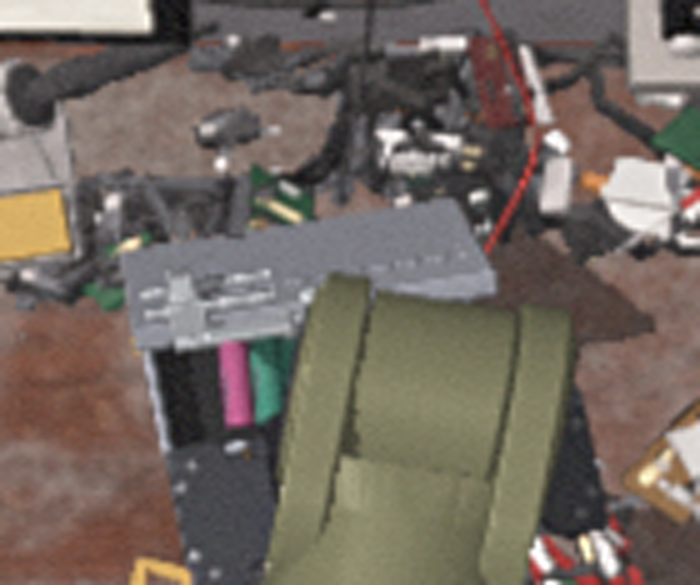

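The lid stands by itself, with paddle up at (310,170), and the magenta/teal pack is at left in the case. I'll move the arm right and tilt it 40° for a clear top view, which also lets me check the tool offset when tilted.

Request:
move_arm([
  [10,-10,40,0,0,7],
  [20,-20,80,0,0,14],
  [30,-20,120,0,0,21],
  [40,-20,160,0,0,28],
  [45,-20,200,0,0,34],
  [50,-20,240,0,0,40],
  [50,-20,240,0,0,40],
  [50,-20,240,0,0,40],
  [50,-20,240,0,0,40],
])

```text
time_s: 14.03
tool_pos: [0.4406, -0.3274, 0.3002]
tool_rot: [-90.1, 39.9, -169.8]
force: [0.6, -0.6, 0.6]
grip_width: 0.0501
```

Run:
```python
from h import *
plan(); print(env.get_obs()["qpos"].round(1))
for c in("scene","top"):
  im,d=read_camera(c); np.save(f"pics/o_{c}.npy",d); cv2.imwrite(f"pics/o_{c}.png",im[:,:,::-1])
  if c=="top": cv2.imwrite("pics/o2.png",cv2.resize(im[120:220,280:400,::-1],None,fx=6,fy=5.5,interpolation=cv2.INTER_CUBIC))
  for n in ("pack","stick"): print(c,n,[(np.round(x["point"],3).tolist(),round(x["score"],2)) for x in models.spot_in(n,c)][:3])
  for r in models.cut_out("pack",c)[:1]: m=r["mask"]; np.save(f"pics/o_{c}_mask.npy",m); ys,xs=np.nonzero(m); print(m.sum(),xs.min(),xs.max(),ys.min(),ys.max())
```

```text
t 14.03 pos [ 440.6 -327.4  300.2] rot [ -90.1   39.9 -169.8] F [ 0.6 -0.6  0.6] w 50.1
[ 46.9 -10.7  10.5 112.8 -38.4  66.1  -9.8]
scene pack [([0.572, -0.027, 0.044], 0.73)]
scene stick [([0.596, -0.119, 0.034], 0.59), ([0.582, 0.021, 0.18], 0.48)]
177 298 317 192 204
top pack [([0.568, -0.034, 0.043], 0.83)]
top stick [([0.598, -0.121, 0.038], 0.38)]
340 314 332 164 184
```

View pics/o_scene.png

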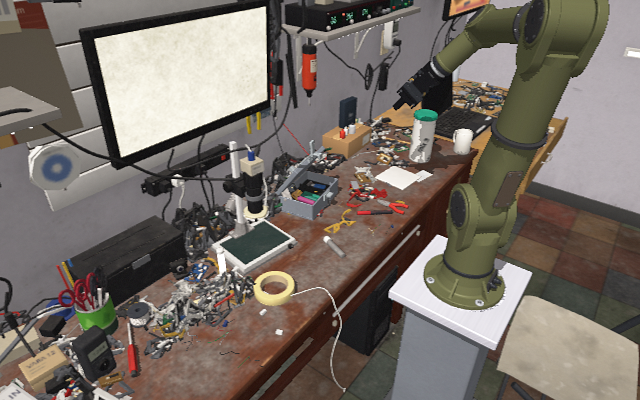

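View pics/o2.png

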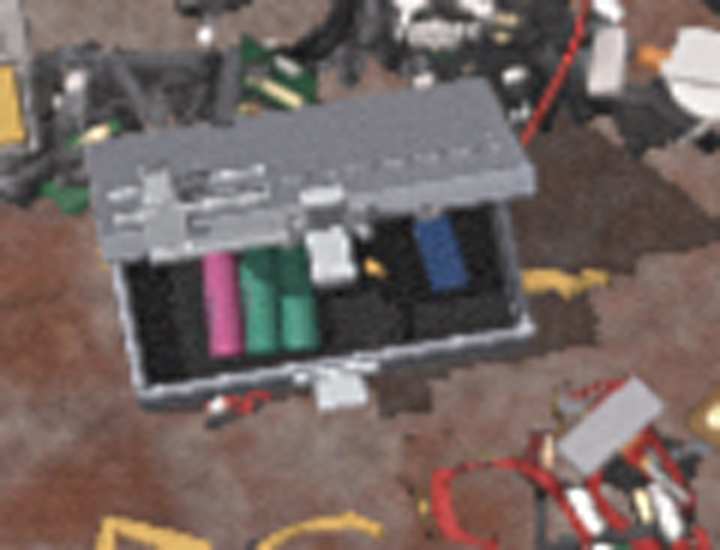

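Run:
```python
from h import *
ci=camera_info("top");R=np.array(ci["R"]);t=np.array(ci["t"])
def ray(u,v,z):
    c=-R.T@t; d=R.T@np.array([(u-ci["cx"])/ci["fx"],(v-ci["cy"])/ci["fy"],1]); s=(z-c[2])/d[2]; return c+s*d
def tocase(p):
    q=p[:2]-C; return np.round(1000*np.array([q[0]*np.cos(YAW)+q[1]*np.sin(YAW),-q[0]*np.sin(YAW)+q[1]*np.cos(YAW)]),1)
for n,(x,y) in dict(FL=(212,356),FR=(318,348),ML=(203,258),MR=(305,258),caseFL=(145,390),caseFR=(530,330)).items():
    p=ray(279.6+x/6,119.6+y/5.5,.035 if "case" not in n else .06); print(n,p.round(4),tocase(p))
# fingertips in scene
d=np.load("pics/o_scene.npy"); P=cloud("scene",d)
r=rot(40); T=np.array([.4406,-.3274,.3002])
for nm,tip in (("A",T-r.apply([0,.020,0])),("B",T+r.apply([0,.011,0])+[0,0,.031])):
    for s in(-1,1):
        q=tip+r.apply([0,0,s*.032]); print(nm,s,q.round(4),np.round(proj("scene",q),1))
for v in range(92,114,2): print(v,' '.join(f"{P[v,u,0]*1000:.0f},{P[v,u,1]*1000:.0f},{P[v,u,2]*1000:.0f}" if P[v,u,2]>.2 else "-" for u in range(390,424,3)))
im=cv2.imread("pics/o_scene.png"); cv2.imwrite("pics/o3.png",cv2.resize(im[60:125,380:460],None,fx=8,fy=8,interpolation=cv2.INTER_NEAREST))
```

```text
FL [ 0.5371 -0.0061  0.035 ] [-44.9  59.8]
FR [ 0.5415 -0.0595  0.035 ] [-50.1   6.6]
ML [ 0.5918 -0.0015  0.035 ] [ 9.7 54.6]
MR [ 0.5917 -0.0531  0.035 ] [0.4 3.9]
caseFL [0.5148 0.0266 0.06  ] [-61.1  96. ]
caseFR [ 0.5473 -0.1638  0.06  ] [-63.1 -97.1]
A -1 [ 0.4222 -0.2982  0.3155] [392.7 107.7]
A 1 [ 0.4337 -0.3612  0.3155] [398.6 101.7]
B -1 [ 0.4418 -0.2947  0.3228] [387.3 104.6]
B 1 [ 0.4533 -0.3576  0.3228] [393.3  98.7]
92 - - - - 374,-254,393 365,-256,395 352,-251,399 342,-250,402 335,-256,402 331,-271,398 333,-298,390 325,-302,391
94 - - - 384,-254,384 372,-252,388 363,-254,389 350,-249,394 343,-254,394 331,-250,398 330,-270,392 326,-284,389 349,-364,362
96 - - -219,990,871 - 372,-252,381 363,-257,382 352,-254,385 341,-251,389 331,-252,391 325,-260,390 323,-278,385 351,-369,353
98 - - - - 391,-294,358 362,-256,376 351,-254,379 340,-251,382 332,-255,383 321,-253,386 318,-270,382 -
100 - - - 402,-297,348 395,-304,347 360,-252,371 353,-260,370 344,-263,371 330,-253,378 320,-254,380 313,-260,380 -
102 - - 414,-302,337 400,-295,342 393,-303,341 381,-300,345 351,-257,365 -219,990,871 332,-259,369 320,-256,373 - -
104 - - 414,-303,329 401,-300,333 -219,990,871 - 351,-260,358 340,-257,361 332,-262,361 319,-256,366 - -
106 - 423,-301,320 412,-300,324 401,-300,326 - - - - 330,-259,356 - - -
108 - - 411,-299,317 397,-294,322 - - - 340,-262,346 - - - -
110 - - 411,-302,309 - - - - - - 464,-599,203 - -
112 - - - - - - - - - 457,-585,201 - -
```

View pics/o3.png

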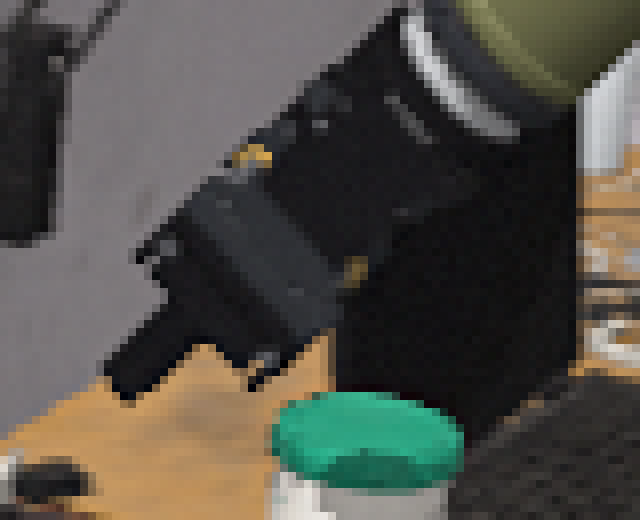

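The fingertips appear at scene pixel (393,107), matching an offset along the tool axis. So the real grasp point lies 39 mm behind the reported TCP. The pack centre comes out at about case (−15, 30), turned about −5°. Next: plan the approach.

```bash
cat >> h.py <<'E'
def tcp_for_tip(p,tilt,yaw): return np.array(p)+rot(tilt,yaw).apply([0,.020,0])
PY=np.radians(5.3)
E
python3 - <<'E'
from h import *
tip=c2w(-9,30.4,34.6); r=rot(40,PY)
ax=r.apply([0,1,0])
print(tip)
plan((tcp_for_tip(tip-ax*.15,40,PY),r),(tcp_for_tip(tip-ax*.07,40,PY),r),(tcp_for_tip(tip,40,PY),r))
E
```

```text
[ 0.57770945 -0.02869911  0.0346    ]
t 14.43 pos [ 440.8 -327.2  301.3] rot [ -89.9   40.  -169.6] F [ 0.6 -0.4 -0.6] w 50.1
row [26.7, 195.4, -276.5, 3.2, 3.9, -0.0] n>= 9.0
row [26.8, 275.3, -272.0, 3.2, 3.9, -0.0] n>= 10.0
row [27.0, 345.2, -268.1, 3.2, 3.9, -0.0] n>= 11.0
```

Request:
move_arm([
  [5,20,-38,0,0,0],
  [10,35,-76,0.5,1,0],
  [15,50,-114,1,1.5,0],
  [20,70,-150,1.5,2,0],
  [24,90,-185,2,3,0],
  [26,115,-215,3,3.9,0],
  [27,140,-245,3.2,3.9,0],
  [27,165,-265,3.2,3.9,0],
  [27,185,-274,3.2,3.9,0],
  [27,195,-276.5,3.2,3.9,0],
  [27,195,-276.5,3.2,3.9,0],
  [27,195,-276.5,3.2,3.9,0],
], claw=74)

```text
time_s: 15.43
tool_pos: [0.5191, -0.1011, 0.1289]
tool_rot: [-90.4, 39.7, -175.0]
force: [-0.3, 0.4, -0.7]
grip_width: 0.0739
```

Run:
```python
from h import *
tip=c2w(-9,30.4,34.6); r=rot(40,PY); ax=r.apply([0,1,0])
im,d=read_camera("scene"); cv2.imwrite("pics/p.png",cv2.resize(im[90:230,260:400,::-1],None,fx=5,fy=4,interpolation=cv2.INTER_CUBIC))
print(env.get_obs()["qpos"].round(1))
plan((tcp_for_tip(tip-ax*.03,40,PY),r),(tcp_for_tip(tip,40,PY),r))
```

```text
[ 29.8 -17.2 -10.1 138.8 -43.7  28.7 -31. ]
t 15.48 pos [518.2 -87.2 124.7] rot [ -90.8   39.3 -174.1] F [-2.1  2.2 -3.1] w 74.1
row [6.7, 101.8, -50.6, 1.2, 0.5, 0.7] n>= 3.0
row [6.4, 131.8, -49.9, 1.2, 0.5, 0.7] n>= 4.0
```

View pics/p.png

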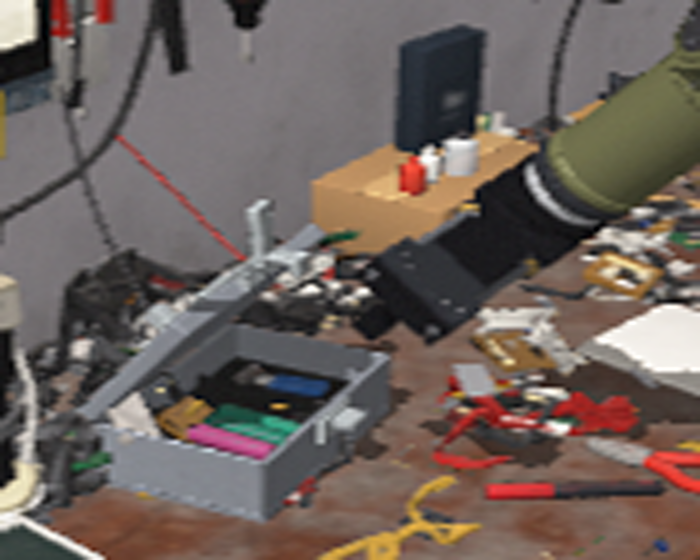

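Joints 2 and 4 are near their limits in this backed-off pose, so I'll go forward along the tool now. That unfolds the arm.

Request:
move_arm([
  [2,20,-15,0,0,0],
  [4,40,-30,0.6,0.3,0.4],
  [6,60,-45,1.2,0.5,0.7],
  [6,60,-50,1.2,0.5,0.7],
  [6,60,-50,1.2,0.5,0.7],
  [6,60,-50,1.2,0.5,0.7],
])

```text
time_s: 15.98
tool_pos: [0.5483, -0.0479, 0.0806]
tool_rot: [-89.7, 40.4, -175.5]
force: [0.3, -1.3, -0.1]
grip_width: 0.0746
```

Run:
```python
from h import *
tip=c2w(-9,30.4,34.6); r=rot(40,PY); ax=r.apply([0,1,0])
read_camera("scene")
print(env.get_obs()["qpos"].round(1))
plan((tcp_for_tip(tip-ax*.03,40,PY),r),(tcp_for_tip(tip,40,PY),r))
```

```text
[ 41.5 -11.4 -31.5 140.2 -57.2  16.7 -26.3]
t 16.03 pos [548.5 -48.5  81. ] rot [ -89.7   40.5 -175.6] F [-0.   0.2  0.5] w 73.8
row [6.8, 45.1, -17.6, -0.8, -0.7, -0.5] n>= 2.0
row [7.0, 75.1, -18.0, -0.8, -0.7, -0.5] n>= 2.0
```

Request:
move_arm([
  [3,8,-8,0,0,0],
  [6,16,-17,-0.4,-0.3,-0.5],
  [7,25,-17.6,-0.8,-0.7,-0.5],
  [7,35,-17.6,-0.8,-0.7,-0.5],
  [7,35,-17.6,-0.8,-0.7,-0.5],
  [7,35,-17.6,-0.8,-0.7,-0.5],
])

```text
time_s: 16.53
tool_pos: [0.5643, -0.0281, 0.0493]
tool_rot: [-90.1, 39.9, -174.6]
force: [-0.4, 0.1, -0.0]
grip_width: 0.0734
```

Run:
```python
from h import *
tip=c2w(-9,30.4,34.6); r=rot(40,PY); ax=r.apply([0,1,0])
for c in("scene","top"):
  im,d=read_camera(c); np.save(f"pics/q_{c}.npy",d)
  cv2.imwrite(f"pics/q_{c}.png",cv2.resize(im[110:220,270:390,::-1],None,fx=6,fy=5,interpolation=cv2.INTER_CUBIC))
print(env.get_obs()["qpos"].round(1))
plan((tcp_for_tip(tip-ax*.03,40,PY),r),(tcp_for_tip(tip,40,PY),r))
```

```text
[ 47.9  -4.7 -41.8 139.3 -65.7  10.9 -17.7]
t 16.63 pos [564.3 -27.9  49.6] rot [ -90.    40.  -174.5] F [-0.3 -0.6  0.5] w 74.2
row [-0.5, 10.1, 2.0, 0.1, 0.1, 0.0] n>= 1.0
row [-0.5, 40.1, 2.1, 0.1, 0.1, 0.0] n>= 1.0
```

View pics/q_scene.png

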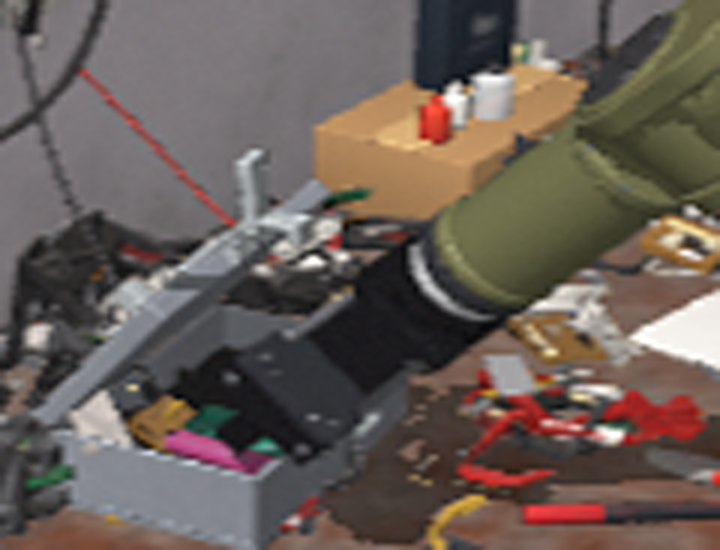

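View pics/q_top.png

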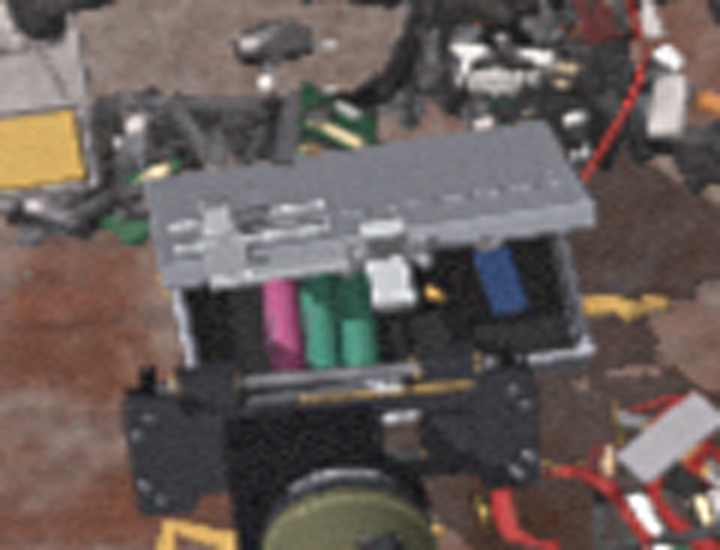

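The top view shows the jaws centred on the pack, with fingers at (210,370) and (445,360). Joint 6 is nearing its limit, so I'll reduce the tilt to 35° as I go in.

Run:
```python
from h import *
tip=c2w(-9,30.4,34.2); r=rot(35,PY); ax=r.apply([0,1,0])
plan((tcp_for_tip(tip-ax*.03,35,PY),r),(tcp_for_tip(tip-ax*.012,35,PY),r),(tcp_for_tip(tip,35,PY),r))
```

```text
t 16.63 pos [564.3 -27.9  49.6] rot [ -90.    40.  -174.5] F [-0.3 -0.6  0.5] w 74.2
row [-1.1, 10.4, 2.0, 0.1, 0.1, -5.0] n>= 1.0
row [0.4, 28.3, 2.0, 0.1, 0.1, -5.0] n>= 1.0
row [1.5, 40.3, 2.1, 0.1, 0.1, -5.0] n>= 1.0
```

Request:
move_arm([
  [0,3,1,0,0,-1.7],
  [0,7,2,0,0,-3.4],
  [-1,10,2,0,0,-5],
  [0,15,2,0,0,-5],
  [0,20,2,0,0,-5],
  [0,20,2,0,0,-5],
  [0,20,2,0,0,-5],
])

```text
time_s: 17.22
tool_pos: [0.5768, -0.0287, 0.0337]
tool_rot: [-90.0, 34.9, -174.5]
force: [-0.2, 1.2, 0.8]
grip_width: 0.0741
```

Run:
```python
from h import *
tip=c2w(-9,30.4,34.2); r=rot(35,PY); ax=r.apply([0,1,0])
im,d=read_camera("scene"); cv2.imwrite(f"pics/r.png",cv2.resize(im[150:220,270:370,::-1],None,fx=8,fy=8,interpolation=cv2.INTER_CUBIC))
print(env.get_obs()["qpos"].round(1))
plan((tcp_for_tip(tip,35,PY),r))
```

```text
[ 55.4   1.3 -51.  134.2 -24.4  11.5 -57.4]
t 17.27 pos [576.8 -28.6  33.8] rot [ -90.    34.9 -174.5] F [-0.5  0.1 -0.3] w 74.0
row [-1.0, 20.2, 0.2, 0.1, 0.1, 0.1] n>= 1.0
```

View pics/r.png

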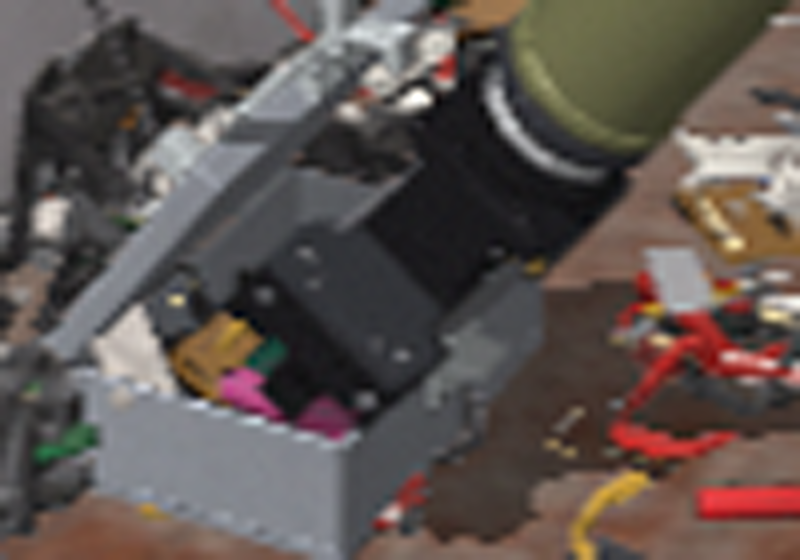

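Request:
move_arm([
  [0,5,0,0,0,0],
  [-0.5,10,0,0,0,0],
  [-1,15,0,0,0,0],
  [-1,20,0,0,0,0],
  [-1,20,0,0,0,0],
  [-1,20,0,0,0,0],
])

```text
time_s: 17.77
tool_pos: [0.589, -0.027, 0.0179]
tool_rot: [-90.0, 34.9, -174.5]
force: [0.2, 0.6, -0.4]
grip_width: 0.0743
```

Run:
```python
from h import *
tip=c2w(-9,30.4,34.2); r=rot(35,PY); ax=r.apply([0,1,0])
im,d=read_camera("scene"); cv2.imwrite(f"pics/s.png",cv2.resize(im[150:220,270:370,::-1],None,fx=8,fy=8,interpolation=cv2.INTER_CUBIC))
print(env.get_obs()["qpos"].round(1))
plan((tcp_for_tip(tip,35,PY),r))
```

```text
[ 48.8   5.6 -45.8 133.4 -11.    8.4 -69.7]
t 17.82 pos [589.  -27.1  18. ] rot [ -90.    34.9 -174.5] F [0.7 0.5 0.4] w 74.1
row [0.1, 0.2, 0.6, 0.1, 0.2, 0.1] n>= 1.0
```

View pics/s.png

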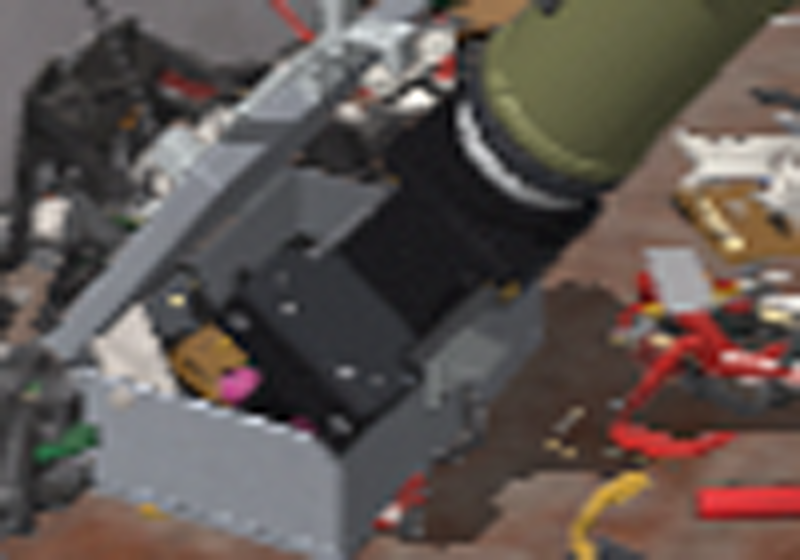

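In position with no contact. Closing on the pack.

Request:
move_arm([
  [0,0,0,0,0,0],
  [0,0,0,0,0,0],
  [0,0,0,0,0,0],
  [0,0,0,0,0,0],
  [0,0,0,0,0,0],
  [0,0,0,0,0,0],
], claw=40, newtons=30)

```text
time_s: 18.32
tool_pos: [0.5894, -0.0275, 0.018]
tool_rot: [-90.0, 34.9, -174.5]
force: [-3.3, -0.9, 3.5]
grip_width: 0.0534
```

Gripped at 53.4 mm. Before lifting I'll measure the hook's overhang, to choose a lift path that clears lid, hook and front wall.

Run:
```python
from h import *
for c in("top","scene"):
  d=np.load(f"pics/o_{c}.npy"); P=cloud(c,d)
  ca=np.cos(YAW);sa=np.sin(YAW)
  q=(P[...,:2]-C)*1000; X=q[...,0]*ca+q[...,1]*sa; Y=-q[...,0]*sa+q[...,1]*ca; Z=P[...,2]*1000
  D=-.813*(X-65)-.582*(Z-60); S=-.582*(X-65)+.813*(Z-60)
  s=(d>0)&(abs(Y)<30)&(S>105)&(S<250)&(D>-80)&(D<60)&(Z>90)
  o=np.argsort(-D[s])[:25]; print(c,s.sum()); print(np.stack([X[s],Y[s],Z[s],D[s],S[s]],1)[o].round(0).astype(int).tolist())
  s2=s&(Y>-25)&(Y<-12)
# gripper section now: widths, from s picture
d=np.load("pics/q_scene.npy")
```

```text
top 283
[[-42, -4, 181, 17, 161], [-42, -1, 186, 14, 165], [-42, 2, 187, 13, 166], [-42, 5, 188, 12, 167], [-41, -7, 189, 11, 167], [-42, 7, 193, 10, 170], [-41, -4, 193, 9, 170], [-41, -1, 193, 9, 170], [-42, 10, 196, 8, 173], [-41, 5, 196, 6, 172], [-38, -1, 193, 6, 169], [-41, 2, 197, 6, 174], [-36, 6, 191, 6, 166], [-40, 10, 198, 5, 173], [-38, 4, 195, 5, 170], [-41, -6, 200, 4, 176], [-39, 1, 198, 4, 173], [-40, -4, 201, 4, 175], [-41, 8, 202, 3, 178], [-37, 9, 197, 3, 171], [-36, -2, 197, 3, 170], [-33, -5, 193, 3, 165], [-37, -4, 198, 2, 172], [-36, 1, 197, 2, 170], [-38, -7, 200, 2, 174]]
scene 175
[[-45, 5, 180, 20, 161], [-47, -5, 183, 20, 165], [-45, -1, 181, 19, 162], [-47, 3, 187, 18, 168], [-45, 7, 184, 17, 165], [-41, 5, 178, 17, 158], [-43, -14, 181, 17, 161], [-45, 5, 187, 15, 167], [-43, 9, 185, 15, 164], [-45, -1, 188, 15, 168], [-46, -7, 189, 15, 169], [-43, 9, 188, 13, 167], [-45, -2, 191, 13, 170], [-45, -8, 192, 13, 172], [-43, 1, 188, 13, 167], [-39, 10, 184, 13, 161], [-43, 10, 192, 11, 170], [-45, -1, 195, 11, 174], [-43, 3, 193, 11, 171], [-37, 4, 184, 10, 160], [-43, 3, 197, 8, 174], [-41, 5, 194, 8, 170], [-43, -6, 196, 8, 173], [-38, 6, 189, 8, 165], [-39, 9, 195, 6, 170]]
```

Run:
```python
from h import *
o=env.get_obs(); r0=Ro.from_euler("xyz",o["tool_rot"],degrees=True); T=np.array(o["tool_pos"])
im,d=read_camera("scene"); P=cloud("scene",d)
q=r0.inv().apply((P-T).reshape(-1,3)).reshape(P.shape)*1000
s=(d>0)&(abs(q[...,0])<90)&(abs(q[...,2])<130)&(q[...,1]>-420)&(q[...,1]<-30)&(im.max(-1)<95)
for a in range(-400,-80,20):
    k=s&(q[...,1]>=a)&(q[...,1]<a+20)
    if k.sum()>3: print(a,k.sum(),"x",np.percentile(q[...,0][k],[2,10,90,98]).round(0),"z",np.percentile(q[...,2][k],[2,98]).round(0))
o3=np.load("pics/o_scene.npy"); P=cloud("scene",o3); im=cv2.imread("pics/o_scene.png")
r0=rot(40); T=np.array([.4408,-.3272,.3010])
q=r0.inv().apply((P-T).reshape(-1,3)).reshape(P.shape)*1000
s=(o3>0)&(abs(q[...,0])<90)&(abs(q[...,2])<130)&(q[...,1]>-420)&(q[...,1]<-10)
print()
for a in range(-400,0,20):
    k=s&(q[...,1]>=a)&(q[...,1]<a+20)
    if k.sum()>3: print(a,k.sum(),"x",np.percentile(q[...,0][k],[2,10,90,98]).round(0),"z",np.percentile(q[...,2][k],[2,98]).round(0))
```

```text
-400 186 x [-42. -34.  47.  55.] z [-55.  17.]
-380 108 x [-38. -31.  33.  49.] z [-53.  13.]
-360 80 x [-23. -13.  38.  41.] z [-43.   8.]
-340 59 x [-9. 11. 35. 37.] z [-35. -10.]
-320 60 x [-31. -22.  33.  37.] z [-37. -13.]
-300 76 x [-35. -31.  35.  37.] z [-35.  -9.]
-280 58 x [-28.  11.  36.  38.] z [-35.  -6.]
-260 49 x [11. 13. 37. 38.] z [-36.  -8.]
-240 87 x [-31. -23.  36.  40.] z [-38.  -4.]
-220 76 x [-32. -27.  33.  39.] z [-37.   3.]
-200 200 x [-32. -28.  35.  40.] z [-52.  -9.]
-180 80 x [-61. -15.  21.  25.] z [-52.  27.]
-160 80 x [-80. -19.  25.  27.] z [-52.  38.]
-140 351 x [-80. -69.  31.  40.] z [-96.  76.]
-120 170 x [-74. -67.  39.  41.] z [-92.  81.]
-100 59 x [-76. -71.  37.  41.] z [-88.  81.]

-400 200 x [-46. -39.  46.  54.] z [-116.    5.]
-380 154 x [-45. -39.  43.  50.] z [-71.  -3.]
-360 200 x [-36. -27.  33.  41.] z [-41.  -6.]
-340 173 x [-31. -25.  31.  37.] z [-38.  -5.]
-320 171 x [-31. -25.  31.  37.] z [-38.  -4.]
-300 179 x [-37. -31.  30.  37.] z [-38.  15.]
-280 167 x [-32. -26.  31.  38.] z [-39.  -5.]
-260 160 x [-31. -26.  32.  38.] z [-40.  -5.]
-240 168 x [-32. -27.  33.  40.] z [-39.  -3.]
-220 135 x [-29. -22.  29.  36.] z [-37.   0.]
-200 206 x [-32. -28.  34.  40.] z [-54.  -6.]
-180 100 x [-18. -15.  22.  26.] z [-54. -30.]
-160 102 x [-22. -19.  21.  25.] z [-54.   1.]
-140 277 x [-32. -27.  33.  39.] z [-98.  73.]
-120 198 x [-33. -29.  37.  40.] z [-94.  83.]
-100 57 x [-32. -28.  35.  39.] z [-89.  20.]
-80 18 x [-5. -4. 12. 13.] z [-42. -32.]
-60 34 x [-7. -5. 12. 14.] z [-40. -27.]
-40 36 x [-6. -6. 13. 15.] z [-40.  33.]
```

The hook overhangs the lid plane by about 20 mm. Lifting with 8 mm back, 40 mm up and 4° of extra lean clears both hook and front wall by about 5–10 mm. A first short lift to test the grip.

Request:
move_arm([
  [-0.8,-1.9,0,0,0,0],
  [-1.6,-3.7,0,0,0,0],
  [-2.5,-5.6,0,0,0,0],
  [-4.1,-9.3,0,0,0,0],
  [-4.1,-9.3,0,0,0,0],
])

```text
time_s: 18.78
tool_pos: [0.5875, -0.0274, 0.0283]
tool_rot: [-90.0, 35.0, -174.5]
force: [0.9, -0.1, -1.6]
grip_width: 0.053
```

Run:
```python
from h import *
im,d=read_camera("scene"); cv2.imwrite(f"pics/t.png",cv2.resize(im[150:220,270:370,::-1],None,fx=8,fy=8,interpolation=cv2.INTER_CUBIC))
print(env.get_obs()["qpos"].round(1)); plan()
im,d=read_camera("top"); cv2.imwrite(f"pics/t2.png",cv2.resize(im[110:220,270:390,::-1],None,fx=6,fy=5,interpolation=cv2.INTER_CUBIC))
```

```text
[ 52.3   4.  -48.9 133.2 -15.2  10.  -65.9]
t 18.83 pos [587.5 -27.5  28.1] rot [ -90.    34.9 -174.5] F [ 1.3  0.1 -2.5] w 53.2
```

View pics/t.png

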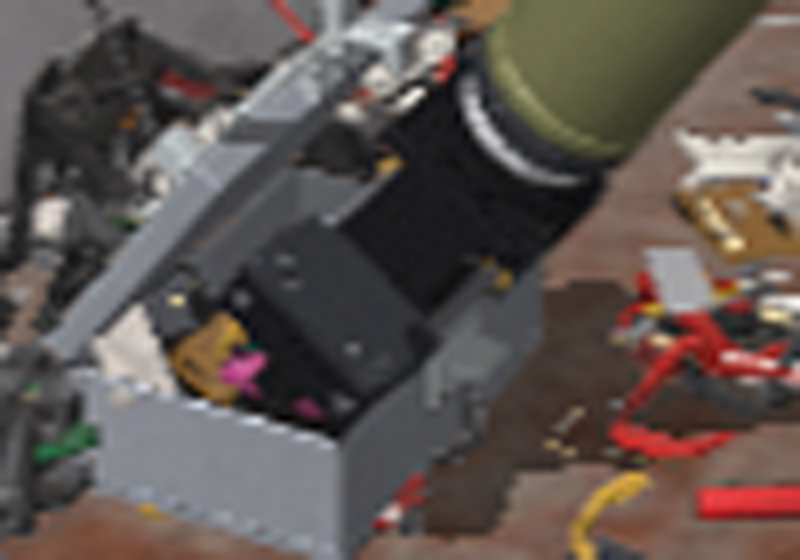

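View pics/t2.png

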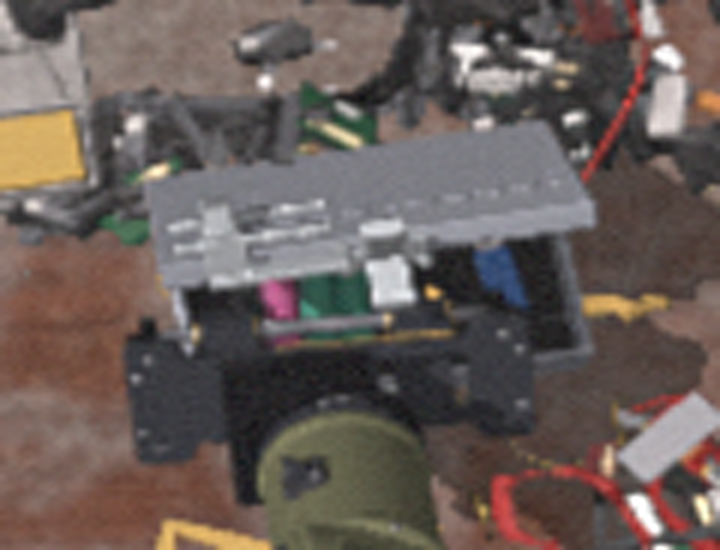

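The pack is held (weight ≈2 N) and has lifted with the jaws. Continuing the lift over the front wall.

Request:
move_arm([
  [-2,-4.7,0,0,0,0.7],
  [-4.5,-9.3,0,0,0,1.4],
  [-6.7,-14,0,0,0,2],
  [-9,-18.7,0,0,0,2.7],
  [-11.3,-23.3,0,0,0,3.4],
  [-13.7,-28,0,0,0,4],
  [-13.7,-28,0,0,0,4],
])

```text
time_s: 19.47
tool_pos: [0.5824, -0.0284, 0.0589]
tool_rot: [-89.9, 39.0, -174.5]
force: [-1.3, -0.8, -2.8]
grip_width: 0.0534
```

Run:
```python
from h import *
im,d=read_camera("scene"); cv2.imwrite(f"pics/u.png",cv2.resize(im[150:220,270:370,::-1],None,fx=8,fy=8,interpolation=cv2.INTER_CUBIC))
print(env.get_obs()["qpos"].round(1)); plan()
```

```text
[ 60.7  -3.4 -54.5 135.7 -51.1  12.1 -32.2]
t 19.52 pos [582.5 -28.2  58.6] rot [ -89.9   38.9 -174.5] F [-0.3 -0.1 -1.6] w 53.4
```

View pics/u.png

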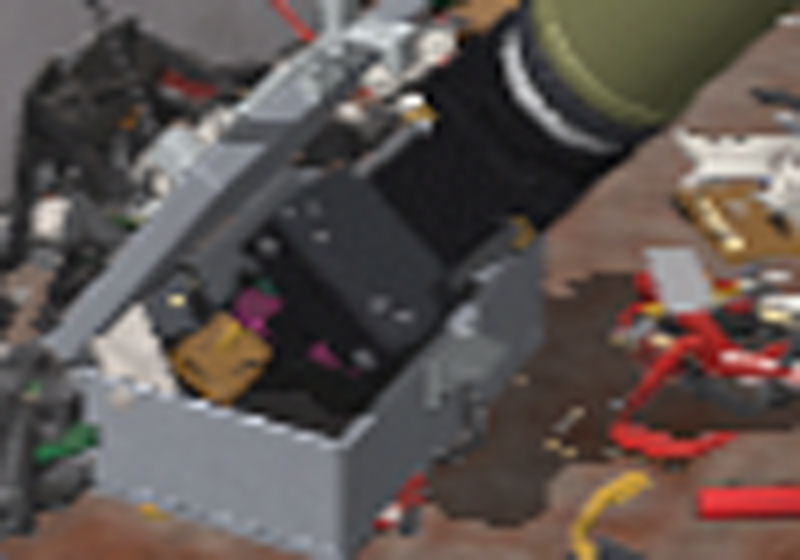

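Request:
move_arm([
  [-0.8,-5.8,0,0,0,0],
  [-1,-11,0,0,0,0],
  [-1,-17,0,0,0,0],
  [-1.5,-25,0,0,0,0],
  [-2,-34,3,0,0,0],
  [-3.5,-44,8,0,0,0],
  [-5,-54,15,0,0,0],
  [-11,-64,25,0,0,0],
  [-17,-74,40,0,0,0],
  [-23,-84,55,0,0,0],
  [-26,-88,75,0,0,0],
  [-28,-92,100,0,0,0],
  [-28,-92,100,0,0,0],
  [-28,-92,100,0,0,0],
])

```text
time_s: 20.68
tool_pos: [0.5562, -0.1322, 0.1478]
tool_rot: [-90.0, 38.9, -174.7]
force: [-0.2, 1.6, -1.7]
grip_width: 0.0531
```

Run:
```python
from h import *
im,d=read_camera("scene"); cv2.imwrite(f"pics/v.png",cv2.resize(im[100:220,270:420,::-1],None,fx=5,fy=5,interpolation=cv2.INTER_CUBIC))
print(env.get_obs()["qpos"].round(1)); plan()
for n in("tile",): print([(np.round(x["point"],3).tolist(),round(x["score"],2)) for x in models.spot_in(n,"scene")][:3])
```

```text
[ 61.  -13.  -35.  130.8 -49.9  34.4 -24.2]
t 20.73 pos [ 555.9 -130.7  147.2] rot [ -90.1   38.9 -174.6] F [-1.4  1.2 -2.8] w 53.4
[([0.42, -0.397, 0.007], 0.78)]
```

View pics/v.png

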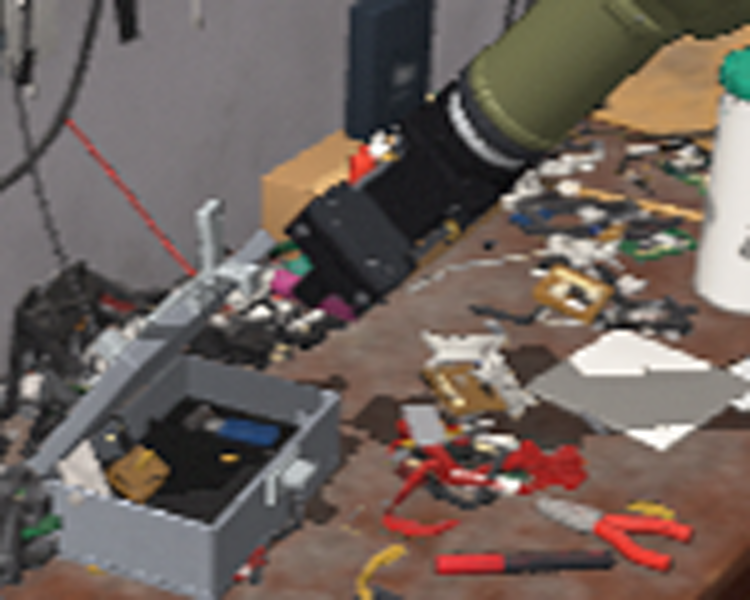

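The pack is out, the case stays open and the stick is in place. Next I'll get the exact tile centre from the first, unobstructed top image.

Run:
```python
from h import *
im=cv2.imread("pics/a_top.png"); cv2.imwrite("pics/tile.png",cv2.resize(im[190:270,405:500],None,fx=7,fy=7,interpolation=cv2.INTER_NEAREST))
ci=camera_info("top");R=np.array(ci["R"]);t=np.array(ci["t"])
def ray(u,v,z):
    c=-R.T@t; d=R.T@np.array([(u-ci["cx"])/ci["fx"],(v-ci["cy"])/ci["fy"],1]); return c+(z-c[2])/d[2]*d
d=np.load("pics/a_top.npy"); 
w=(im.min(-1)>205).astype(np.uint8); w[:,:415]=0; w[:195]=0; w[252:]=0; w[:,490:]=0
w=cv2.morphologyEx(w,cv2.MORPH_OPEN,np.ones((3,3)))
n,l,st,ce=cv2.connectedComponentsWithStats(w); print(st.tolist())
k=1+np.argmax(st[1:,4]); ys,xs=np.nonzero(l==k)
pts=np.array([ray(u,v,.006)[:2]*1000 for u,v in zip(xs,ys)],np.float32); print(cv2.minAreaRect(pts), pts.mean(0))
```

```text
[[0, 0, 640, 400, 253899], [422, 201, 62, 51, 2101]]
((411.4027404785156, -425.6980285644531), (185.56747436523438, 143.44622802734375), 84.35906219482422) [ 411.6071  -409.74292]
```

View pics/tile.png

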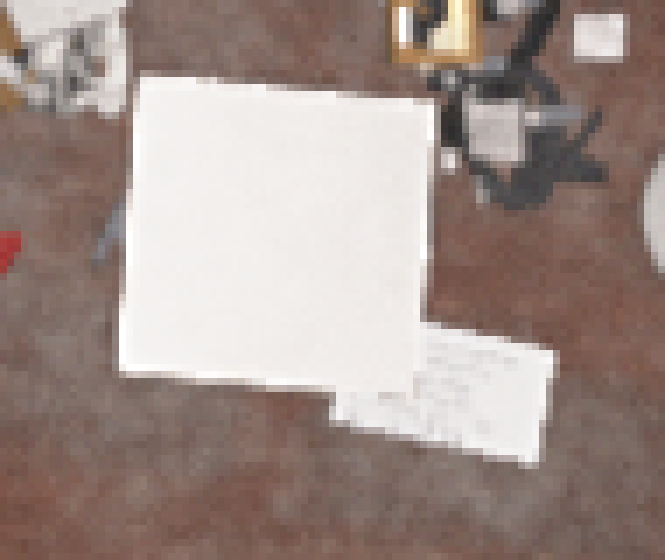

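Run:
```python
from h import *
ci=camera_info("top");R=np.array(ci["R"]);t=np.array(ci["t"])
def ray(u,v,z):
    c=-R.T@t; d=R.T@np.array([(u-ci["cx"])/ci["fx"],(v-ci["cy"])/ci["fy"],1]); return c+(z-c[2])/d[2]*d
cs=[ray(405+x/7-.5,190+y/7-.5,.006) for x,y in((138,77),(437,100),(415,398),(120,374))]
print([np.linalg.norm(cs[i]-cs[i-1]).round(4) for i in range(4)]); c=sum(cs)/4; print("tile",c)
r=rot(35,PY); tip=c+[.006,.0005,0]
def T(z): q=tip.copy(); q[2]=z/1000; return (tcp_for_tip(q,35,PY),r)
plan(T(180),T(80),T(24),T(14.4))
```

```text
[np.float64(0.1298), np.float64(0.1304), np.float64(0.1302), np.float64(0.1272)]
tile [ 0.42133964 -0.39874143  0.006     ]
t 20.78 pos [ 555.8 -129.9  147. ] rot [ -90.1   38.8 -174.5] F [-0.4  0.4 -2.1] w 53.2
row [100.2, -102.3, 254.8, 0.2, 0.1, -3.8] n>= 8.0
row [162.9, -24.4, 254.9, 0.2, 0.1, -3.8] n>= 8.0
row [198.0, 19.2, 254.9, 0.2, 0.1, -3.8] n>= 8.0
row [204.0, 26.7, 254.9, 0.2, 0.1, -3.8] n>= 8.0
```

Request:
move_arm([
  [8,-10,25,0,0,0],
  [20,-25,50,0,0,0],
  [32,-38,75,0,0,0],
  [45,-50,100,0,0,-0.5],
  [58,-60,128,0,0,-1],
  [72,-66,155,0,0,-1.5],
  [86,-70,182,0,0,-2],
  [100,-68,205,0,0,-2.7],
  [115,-63,225,0,0,-3.3],
  [128,-58,240,0,0,-3.8],
  [140,-50,250,0,0,-3.8],
  [150,-40,255,0,0,-3.8],
  [156,-33,255,0,0,-3.8],
  [156,-33,255,0,0,-3.8],
  [156,-33,255,0,0,-3.8],
])

```text
time_s: 22.03
tool_pos: [0.4395, -0.3963, 0.0749]
tool_rot: [-90.1, 35.1, -174.5]
force: [0.8, 0.2, -1.9]
grip_width: 0.0532
```

Run:
```python
from h import *
for c in("scene","top"):
  im,d=read_camera(c); np.save(f"pics/w_{c}.npy",d)
  a=im[120:220,350:470] if c=="scene" else im[150:270,400:540]
  cv2.imwrite(f"pics/w_{c}.png",cv2.resize(a[:,:,::-1],None,fx=5,fy=5,interpolation=cv2.INTER_CUBIC))
print(env.get_obs()["qpos"].round(1))
r=rot(35,PY); tip=np.array([.4213,-.3987,0])+[.006,.0005,0]
def T(z): q=tip.copy(); q[2]=z/1000; return (tcp_for_tip(q,35,PY),r)
plan(T(50),T(24),T(14.4))
```

```text
[ 73.7   8.9 -15.  119.4 -43.8  44.6   4.7]
t 22.13 pos [ 439.9 -397.6   76.3] rot [ -89.9   35.2 -174.4] F [-0.8 -0.5 -1.6] w 53.5
row [25.5, 34.2, -0.6, 0.1, 0.2, -0.2] n>= 2.0
row [40.5, 55.5, -0.6, 0.1, 0.2, -0.2] n>= 2.0
row [46.0, 63.3, -0.6, 0.1, 0.2, -0.2] n>= 2.0
```

View pics/w_scene.png

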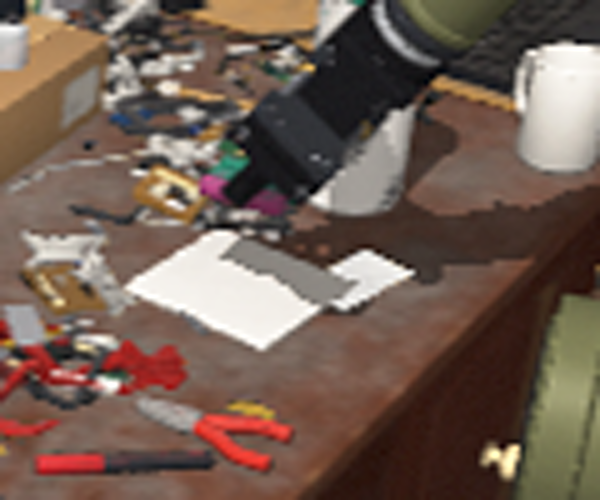

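View pics/w_top.png

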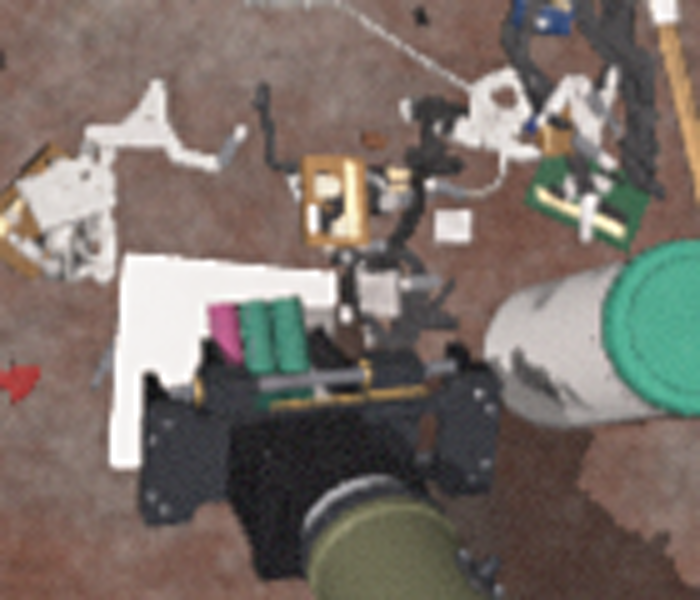

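Run:
```python
from h import *
d=np.load("pics/a_top.npy"); P=cloud("top",d)
s=(d>0)&(P[...,2]>.03)&(P[...,2]<.3)&(P[...,0]>.33)&(P[...,0]<.55)&(P[...,1]<-.45)&(P[...,1]>-.72)
print("jar y max",np.percentile(P[s][:,1],[95,98,99.5]),"x",P[s][:,0].min(),P[s][:,0].max(), "z",P[s][:,2].max())
d=np.load("pics/w_top.npy"); P=cloud("top",d)
for v in range(210,226,2): print(v,' '.join(f"{P[v,u,0]*1000:.0f},{P[v,u,1]*1000:.0f},{P[v,u,2]*1000:.0f}" for u in range(442,464,3)))
s=(d>0)&(P[...,2]>.1)&(P[...,2]<.2)&(P[...,0]>.33)&(P[...,0]<.5)&(P[...,1]<-.40)&(P[...,1]>-.53)
print("plate y min",np.percentile(P[s][:,1],[1,5]))
```

```text
jar y max [-0.49430614 -0.47076907 -0.46044692] x 0.38387565715764954 0.5473207694716025 z 0.21272492987980993
210 453,-371,99 452,-379,100 453,-389,95 452,-395,106 453,-406,95 452,-413,100 462,-448,7 462,-458,4
212 446,-369,105 446,-378,104 447,-388,99 447,-396,99 447,-405,98 446,-412,103 447,-422,99 456,-459,1
214 441,-371,96 441,-379,99 442,-389,92 441,-397,97 442,-407,92 441,-414,96 441,-422,97 450,-457,5
216 435,-370,99 435,-377,105 436,-389,93 435,-396,100 435,-405,98 435,-413,98 435,-422,99 435,-429,104
218 429,-368,106 430,-378,100 430,-389,90 430,-397,95 430,-404,99 430,-413,99 430,-422,98 428,-426,113
220 422,-365,117 424,-380,93 424,-388,93 423,-393,107 424,-404,100 424,-412,101 424,-421,98 423,-426,113
222 416,-364,123 418,-378,101 412,-367,175 418,-395,99 418,-404,97 418,-412,101 418,-421,99 417,-426,110
224 406,-349,181 406,-357,182 406,-365,183 412,-394,105 412,-403,101 412,-412,98 406,-397,182 406,-405,182
plate y min [-0.4984034  -0.49325306]
```

Run:
```python
from h import *
for f,c in(("a_top","top"),("h","scene"),("a_scene","scene")):
  d=np.load(f"pics/{f}.npy"); P=cloud(c,d)
  s=(d>0)&(P[...,2]>.04)&(P[...,2]<.25)&(P[...,0]>.33)&(P[...,0]<.55)&(P[...,1]<-.49)&(P[...,1]>-.72)
  if s.sum():
    for x in np.arange(.34,.52,.02):
      k=s&(abs(P[...,0]-x)<.01)
      if k.sum()>3: print(f,x.round(2),k.sum(),np.percentile(P[k][:,1],97).round(3),P[k][:,2].max().round(3))
```

```text
a_top 0.38 90 -0.581 0.206
a_top 0.4 352 -0.563 0.208
a_top 0.42 424 -0.556 0.209
a_top 0.44 390 -0.557 0.207
a_top 0.46 308 -0.563 0.213
a_top 0.48 31 -0.583 0.205
h 0.38 192 -0.572 0.204
h 0.4 255 -0.559 0.202
h 0.42 229 -0.554 0.203
h 0.44 188 -0.555 0.203
h 0.46 93 -0.564 0.202
a_scene 0.38 195 -0.571 0.204
a_scene 0.4 264 -0.557 0.203
a_scene 0.42 222 -0.552 0.203
a_scene 0.44 191 -0.555 0.203
a_scene 0.46 94 -0.565 0.203
```

The jar's nearest side is at y = −0.555 and the gripper plate ends at −0.498, so there is ample clearance. The pack is level and centred. Lowering to just above the tile.

Request:
move_arm([
  [7,9,0,0,0,0],
  [15,20,-0.5,0,0.2,-0.2],
  [23,31,-0.5,0,0.2,-0.2],
  [30,41,-0.5,0,0.2,-0.2],
  [36,49,-0.5,0,0.2,-0.2],
  [40.5,55.5,-0.5,0,0.2,-0.2],
  [40.5,55.5,-0.5,0,0.2,-0.2],
  [40.5,55.5,-0.5,0,0.2,-0.2],
])

```text
time_s: 22.8
tool_pos: [0.4378, -0.3974, 0.0062]
tool_rot: [-90.2, 34.9, -174.8]
force: [-0.3, -0.2, -1.7]
grip_width: 0.0532
```

Run:
```python
from h import *
for c in("scene","top"):
  im,d=read_camera(c)
  a=im[120:220,350:470] if c=="scene" else im[170:270,400:500]
  cv2.imwrite(f"pics/x_{c}.png",cv2.resize(a[:,:,::-1],None,fx=5,fy=5,interpolation=cv2.INTER_CUBIC))
r=rot(35,PY); tip=np.array([.4213,-.3987,0])+[.006,.0005,0]
def T(z): q=tip.copy(); q[2]=z/1000; return (tcp_for_tip(q,35,PY),r)
plan(T(14.4))
```

```text
t 22.9 pos [ 438.2 -398.3    7.3] rot [ -90.1   35.  -174.8] F [ 0.8 -0.6 -0.9] w 53.5
row [4.8, 8.0, -1.1, 0.0, -0.0, 0.0] n>= 1.0
```

View pics/x_scene.png

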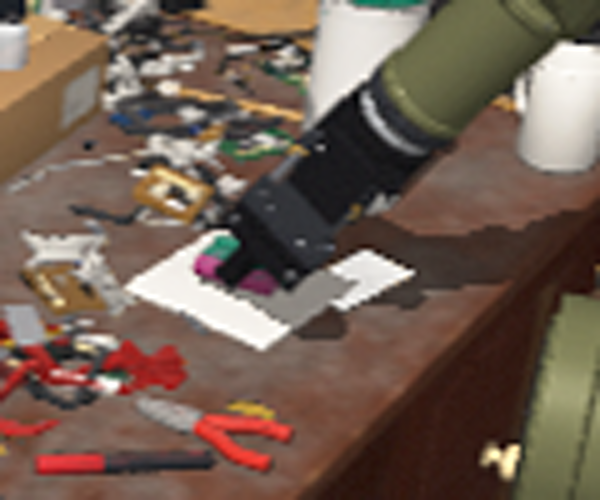

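View pics/x_top.png

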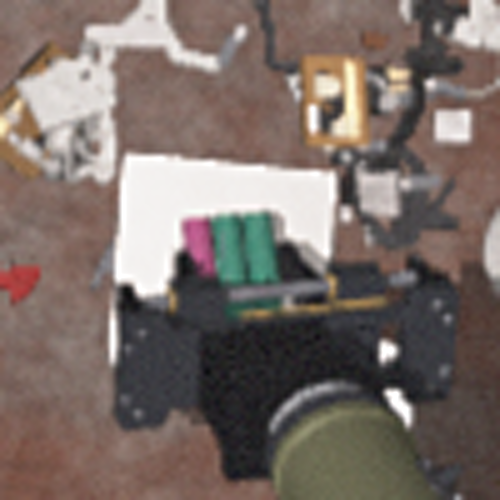

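Request:
move_arm([
  [0.8,1.2,-0.3,0,0,0],
  [1.6,2.4,-0.6,0,0,0],
  [2.4,3.6,-1,0,0,0],
  [3.2,4.8,-1,0,0,0],
  [3.6,5.6,-1,0,0,0],
  [3.9,6.2,-1,0,0,0],
  [3.9,6.2,-1,0,0,0],
])

```text
time_s: 23.48
tool_pos: [0.4381, -0.3967, -0.0007]
tool_rot: [-90.2, 34.9, -174.8]
force: [0.2, -0.4, -1.7]
grip_width: 0.0534
```

Request:
move_arm([
  [0.3,0.4,0,0,0,0],
  [0.6,0.8,0,0,0,0],
  [0.6,0.8,0,0,0,0],
])

```text
time_s: 23.73
tool_pos: [0.4381, -0.3967, -0.0017]
tool_rot: [-90.1, 34.9, -174.8]
force: [-0.6, 0.2, -2.0]
grip_width: 0.0533
```

Request:
move_arm([
  [0.3,0.4,0,0,0,0],
  [0.6,0.8,0,0,0,0],
  [0.6,0.8,0,0,0,0],
])

```text
time_s: 23.98
tool_pos: [0.4384, -0.397, -0.0019]
tool_rot: [-90.1, 35.0, -174.8]
force: [-2.1, 2.1, 3.5]
grip_width: 0.0535
```

Request:
move_arm([
  [0.3,0.4,0,0,0,0],
  [0.6,0.8,0,0,0,0],
  [0.6,0.8,0,0,0,0],
])

```text
time_s: 24.23
tool_pos: [0.4388, -0.3971, -0.002]
tool_rot: [-90.1, 35.0, -174.7]
force: [-4.8, 3.1, 9.7]
grip_width: 0.0532
```

Contact at exactly the predicted height. I'll relax slightly, open, and withdraw along the tool.

Request:
move_arm([
  [-0.5,-0.7,0,0,0,0],
  [-0.5,-0.7,0,0,0,0],
  [-0.5,-0.7,0,0,0,0],
])

```text
time_s: 24.48
tool_pos: [0.4385, -0.3972, -0.002]
tool_rot: [-90.1, 35.0, -174.7]
force: [-1.8, 1.3, 6.1]
grip_width: 0.0531
```

Request:
move_arm([
  [0,0,0,0,0,0],
  [0,0,0,0,0,0],
  [0,0,0,0,0,0],
  [0,0,0,0,0,0],
], claw=75)

```text
time_s: 24.82
tool_pos: [0.4379, -0.3966, -0.0031]
tool_rot: [-90.2, 34.9, -174.8]
force: [-0.5, -0.2, 0.4]
grip_width: 0.0711
```

Run:
```python
from h import *
for c in("scene","top"):
  im,d=read_camera(c)
  a=im[120:220,350:470] if c=="scene" else im[170:270,400:500]
  cv2.imwrite(f"pics/y_{c}.png",cv2.resize(a[:,:,::-1],None,fx=5,fy=5,interpolation=cv2.INTER_CUBIC))
plan(); print(env.get_obs()["qpos"].round(1))
```

```text
t 24.92 pos [ 437.9 -396.6   -3. ] rot [ -90.2   34.9 -174.8] F [-0.3  0.3 -0.2] w 73.5
[ 74.5  16.7 -16.2 121.8 -48.8  36.6  13.5]
```

View pics/y_scene.png

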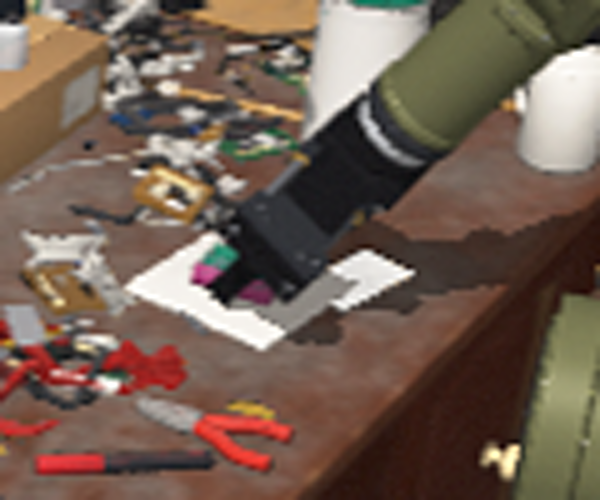

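View pics/y_top.png

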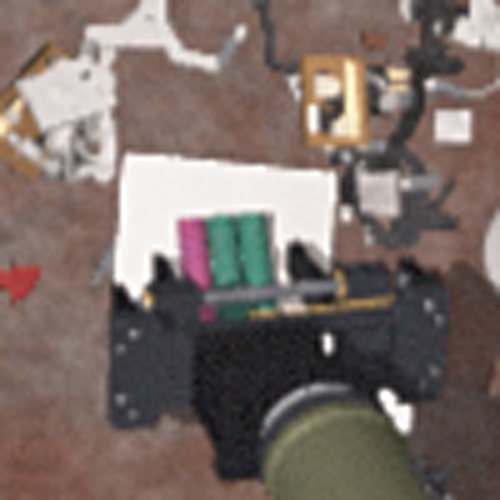

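The pack is released and the fingers are open. Withdrawing along the tool axis, then up.

Request:
move_arm([
  [0,-10,0,0,0,0],
  [0,-25,0,0,0,0],
  [0,-45,0,0,0,0],
  [-5,-70,0,0,0,0],
  [-20,-100,0,0,0,0],
  [-45,-135,0,0,0,0],
  [-70,-170,0,0,0,0],
  [-95,-205,0,0,0,0],
  [-95,-205,60,0,0,0],
  [-95,-205,100,0,0,0],
  [-95,-205,100,0,0,0],
  [-95,-205,100,0,0,0],
  [-95,-205,100,0,0,0],
])

```text
time_s: 26.0
tool_pos: [0.4072, -0.5007, 0.2194]
tool_rot: [-90.2, 34.9, -174.9]
force: [-0.1, 0.5, 0.2]
grip_width: 0.075
```

Run:
```python
from h import *
plan(); print(env.get_obs()["qpos"].round(1))
for c in("scene","top"):
  im,d=read_camera(c); np.save(f"pics/zz_{c}.npy",d); cv2.imwrite(f"pics/zz_{c}.png",im[:,:,::-1])
  for n in("pack","tape","torch","marker","stick","lid_edge"): print(c,n,[(np.round(x["point"],3).tolist(),round(x["score"],2)) for x in models.spot_in(n,c)][:2])
im=cv2.imread("pics/zz_top.png"); cv2.imwrite("pics/zz2.png",cv2.resize(im[130:270,280:500],None,fx=3.6,fy=3.6,interpolation=cv2.INTER_CUBIC))
```

```text
t 26.0 pos [ 407.2 -500.7  219.4] rot [ -90.2   34.9 -174.9] F [-0.1  0.5  0.2] w 75.0
[ 77.8   9.1 -11.1 100.6 -35.5  63.7  -3.5]
scene pack [([0.418, -0.396, 0.02], 0.64)]
scene tape []
scene torch [([0.387, 0.359, 0.029], 0.66), ([0.362, 0.109, 0.013], 0.64)]
scene marker []
scene stick []
scene lid_edge []
top pack [([0.423, -0.397, 0.019], 0.65), ([0.617, -0.052, 0.15], 0.26)]
top tape [([0.394, 0.354, 0.022], 0.73)]
top torch [([0.368, 0.107, 0.019], 0.53)]
top marker [([0.366, -0.129, 0.011], 0.47)]
top stick [([0.574, 0.012, 0.198], 0.43)]
top lid_edge [([0.615, -0.05, 0.15], 0.78)]
```

View pics/zz2.png

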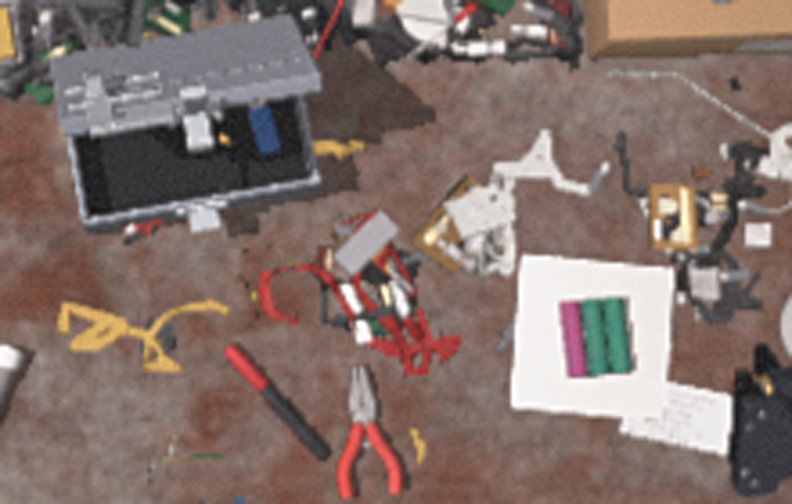

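View pics/zz_scene.png

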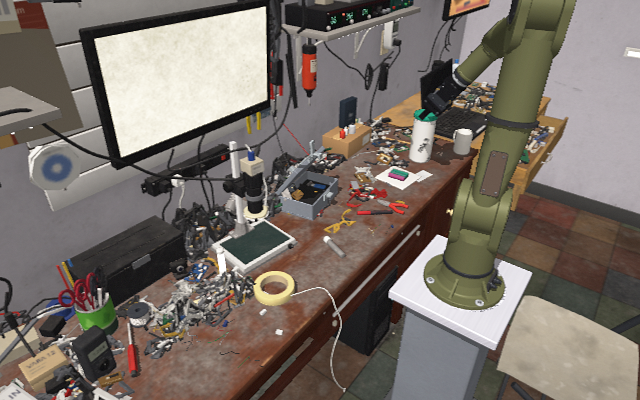

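The pack lies flat in the middle of the tile: pack centre (596,337) against tile centre (595,335) in the crop. The case is open, with stick, torch, marker and tape in place. The gripper ended close to the jar, so I'll move it up and clear before handing in.

Request:
move_arm([
  [-15,-20,-10,0,0,0],
  [-30,-40,-20,0,0,0],
  [-40,-55,-30,0,0,0],
  [-40,-55,-30,0,0,0],
  [-40,-55,-30,0,0,0],
  [-40,-55,-30,0,0,0],
  [-40,-55,-30,0,0,0],
])

```text
time_s: 27.28
tool_pos: [0.406, -0.4704, 0.2858]
tool_rot: [-90.3, 34.9, -174.9]
force: [-0.7, 0.7, -0.0]
grip_width: 0.0751
```

Run:
```python
from h import *
plan()
for c in("scene","top"):
  im,d=read_camera(c); P=cloud(c,d)
  for n in("pack","marker","torch","tape","lid_edge"): print(c,n,[(np.round(x["point"],3).tolist(),round(x["score"],2)) for x in models.spot_in(n,c)][:1])
  for n,mn in(("pack",.55),):
    for r in models.cut_out(n,c)[:1]:
      Q=P[r["mask"]]; print("pack z pct",np.percentile(Q[:,2],[10,50,90]).round(4),Q[:,:2].mean(0).round(4))
print(env.get_obs()["joint_velocities"].round(2))
job.sign_off()
```

```text
t 27.28 pos [ 406.  -470.4  285.8] rot [ -90.3   34.9 -174.9] F [-0.7  0.7 -0. ] w 75.1
scene pack [([0.42, -0.394, 0.021], 0.56)]
scene marker [([0.368, -0.13, 0.012], 0.51)]
scene torch [([0.389, 0.36, 0.029], 0.71)]
scene tape [([0.405, -0.376, 0.006], 0.73)]
scene lid_edge [([0.584, -0.004, 0.171], 0.57)]
pack z pct [0.0117 0.0191 0.0226] [ 0.4066 -0.3735]
top pack [([0.422, -0.397, 0.024], 0.72)]
top marker [([0.368, -0.13, 0.01], 0.66)]
top torch [([0.369, 0.105, 0.018], 0.65)]
top tape [([0.394, 0.351, 0.021], 0.85)]
top lid_edge [([0.614, -0.052, 0.151], 0.83)]
pack z pct [0.0164 0.0208 0.026 ] [ 0.4209 -0.3927]
[ 0.03 -0.03  0.02  0.07  0.02 -0.02  0.06]
the job is handed in; nothing more can be done
```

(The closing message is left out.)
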